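# Top up the hand-cranked carton dispenser and crank out two cartons

## Task

Lay the green-banded carton flat in the dispenser's magazine on top of the one already in it, then take the crank by its knob and wind it two full turns clockwise so that both cartons are pushed out onto the bed and the crank is parked again where it started, then let go. Turn at a calm, steady pace, holding on through the heavy point so the crank neither races nor springs back, and feel your way round so that you never pull or push hard along the arm (its length is set differently each time). Leave everything else on the desk alone.

Things in the scene. Friction and masses are not known exactly. Their poses are not given: they have to be found in the camera images.
- dispenser: Hand-cranked carton dispenser, fixed on the desk: grey base plate 140 x 400 mm (x, y). Origin on the desk, under the plate, 35 mm from its middle towards the outlet. y runs along the plate: crank at the +y end, then the red ram, the magazine, and the 30 mm high steel outlet bed with low clear walls at the -y end (holds two cartons in a row); z up.
- magazine (a point): Centre of the magazine's floor, 30 mm above the desk, at x 0, y +23 mm of the dispenser, same axes. Inside 88 mm along x, 48 mm along y, between four aluminium corner angles 70 mm tall with flared lips to 80 mm. Both y sides are open 60 mm wide between the angles, for fingers on either side of a carton's 40 mm width.
- carton_in_mid (a point): Centre of the carton that already lies flat in the magazine: white with green bands, 80 x 40 x 36 mm (x, y, z), 60 g, long side along the dispenser's x.
- carton_green_mid (a point): Centre (18 mm above its underside) of the white carton with GREEN bands lying flat on the desk to the robot's right: 80 mm along its x, 40 mm along its y, 36 mm high, about 60 g. A like carton with blue bands near it is not wanted. Loaded, its centre is 54 mm above the magazine point.
- axis (a point): Point on the crank's upright axis, 138 mm above the desk, at x 0, y +155 mm of the dispenser, level with the middle of the black knob (upright, 24 mm across, 51 mm tall, spins freely) on the arm's end; the arm's top is 109 mm above the desk. The arm telescopes, clamped at a length that differs each time and is not reported: knob 50 to 76 mm from the axis. Find it by touch or eye.
- crank (a joint): Crank angle, rad: 0 parked, arm along the dispenser's +y; grows clockwise from above, knob in direction (sin a, cos a) of the dispenser's (x, y). Stop at 14. Force at the knob: 2 N at park, where it stays put; heavy point of 10 to 18 N a third of a turn on (ram spring); from half a turn on the spring drives it with up to 12 N, so a knob let go races on, or back before half a turn. Same each turn.
- spindle (a joint): Give of the knob along the arm, m: 0 unloaded, + outward, spring 10 N per mm. It shows how hard the knob is pulled out (+) or pushed in (-) along the arm; beyond 2 mm (20 N) either way the arm is strained. Its reading is noisy: go by the felt force.
- carton_blue: Bystander: white carton with blue bands, 80 x 40 x 36 mm, origin under its centre; its place and the green one's are exchanged at random. Leave it.
- pill_bottle: Bystander: amber pill bottle, 44 mm across, 75 mm tall, origin under its centre.
- stamp: Bystander: small red hand stamp, 66 mm tall, origin under its centre.
- tape: Bystander: roll of clear tape lying flat, 60 mm across, 20 mm high, origin under its centre.
- cup: Bystander: white mug, 72 mm across, 90 mm tall, origin under its centre.
- ram: Red ram, 52 mm wide, top 62.5 mm above the desk; origin on the bed at the middle of its front face, just behind (+y of) the magazine when parked. It strokes 70 mm towards -y in the first half of each crank turn, pushing out the lowest carton, and returns in the second half, when the carton above drops to the floor.
Things that resemble listed ones, but are neither listed nor needed, are in the scene too. What is shaped like the part that bears carton_green_mid but turquoise is not meant.

How it is judged (in metres and radians):
On the way, in this order (a step that is already met when the one before it is completed fails the run):
1. the green-banded carton lies flat in the magazine on top of the other, let go, with the crank still parked (x of carton_green_mid in the frame of magazine between -0.01 and 0.01 m and y of carton_green_mid in the frame of magazine between -0.01 and 0.01 m and z of carton_green_mid in the frame of magazine between 0.046 and 0.062 m and angle between the x axis of carton_green_mid and the x axis of magazine, either way round below 0.15 rad and contact force between the fingers and carton_green below 0.1 N and y of carton_in_mid in the frame of magazine between -0.01 and 0.01 m and value of joint crank between -0.3 and 0.3 rad), for 0.2 s.
2. after one turn the first carton is out and the second is down on the magazine's floor (value of joint crank between 5.6 and 7.2 rad and y of carton_in_mid in the frame of magazine between -0.18 and -0.045 m and y of carton_green_mid in the frame of magazine between -0.012 and 0.012 m and z of carton_green_mid in the frame of magazine between 0.008 and 0.028 m), for 0.1 s.
At the end, for the whole second after the job is handed in: Both green-banded cartons lie flat and still on the bed outside the magazine (centres 45 to 180 mm from the magazine's centre towards the outlet), and the crank stands still, two full turns on and parked again to within about 20 degrees (0.35 rad) (x of carton_in_mid in the frame of magazine between -0.012 and 0.012 m and y of carton_in_mid in the frame of magazine between -0.18 and -0.045 m and z of carton_in_mid in the frame of magazine between 0.008 and 0.028 m and x of carton_green_mid in the frame of magazine between -0.012 and 0.012 m and y of carton_green_mid in the frame of magazine between -0.18 and -0.045 m and z of carton_green_mid in the frame of magazine between 0.008 and 0.028 m and value of joint crank between 12.2 and 12.95 rad and velocity of joint crank between -0.1 and 0.1 rad/s and linear speed of each of carton_in, carton_green below 0.02 m/s); the robot touches nothing.
It fails at once if the crank races (faster than 4 rad/s) (velocity of joint crank above 4 rad/s).
It fails at once if the crank springs back (faster than 2 rad/s backwards) (velocity of joint crank below -2 rad/s).
It fails at once if the knob is pulled or pushed along the arm with more than 20 N (spindle give over 2 mm) (value of joint spindle above 0.002 m or value of joint spindle below -0.002 m).
It fails at once if another thing on the desk is moved by more than 20 mm (distance of any of carton_blue, pill_bottle, stamp, tape, cup from where it was at the start of the episode above 0.02 m).
It also fails if it takes over 72 s, if anything falls off the work surface, if the arm or the gripper's body presses on something with over 40 N, if the wrist force passes 120 N, or if a joint passes its speed limit or range.

## Robot

A 6-joint arm with a two-finger parallel gripper is mounted at the origin on the work surface. World frame = base frame: x ahead of the robot, y to its left, z up, the work surface at z = 0. Lengths are in m, angles in degrees, forces in N, time in s.
With the tool pointing down it reaches from about 0.25 to 0.725 m from the base axis. Payload 9.7 kg.
Tool frame: the origin (TCP) lies at the very end of the fingers, on their centre line; the grasp point (between the pads) lies 19 mm behind it; x points along the fingers, y is the direction in which the jaws open and shut, and the axes are right-handed (so a half turn about x gives the same grasp; the last joint's range is limited). The gripper opens to 85 mm and grips with 20 to 120 N. Pads are 22 mm wide; open, the fingers measure 114 mm over their backs; the gripper's body (76 mm by 85 mm) begins 54 mm behind the grasp point. The pads swing forward as they close: fully open they stand 13 mm farther back than shut.
Start: joints at [75.516, 4.979, 10.078, 95.1, 0, 90], TCP at [0.138, 0.533, 0.231] pointing down, gripper open.
Joint ranges: [-179.16, 179.16], [-48.56, 103.87], [-65.8, 70.77], [-126.05, 130.52], [-82.76, 87.17], [-180, 180]. Speed limits (degrees/s): [127.2, 127.2, 147.25, 180, 180, 180].

## Interface

Orientations are given as [roll, pitch, yaw] about the fixed x, y, z axes, in that order (R = Rz(yaw) Ry(pitch) Rx(roll)).
In Python, from workcell import get_obs, cams, bot gives the robot as it stands.
- The arm moves only by the tool apply_moves, never from a script. Its argument "rows" is a list that holds one entry, the list of rows, each a list of 7 numbers: the shift along the tool's x, y, z in mm, then the turn, a rotation vector about the tool's x, y, z in rad, then the opening, from 0 (shut) to 1 (fully open). A call has 1 to 20 rows; each row is the pose to reach, as a shift and turn from the pose measured when the call began, along the tool's axes at that moment; what a row does not reach only later rows make up. A row lasts 1/10 s, in which the tool goes at most 50 mm and 8.59 degrees, less where a joint would pass 70% of its speed; a pose out of reach is approached as far as the arm can. A call with a gripper value outside its range is refused whole. The fingers move at their own pace and stop on an object; "newtons" is the grip in N (left out, the last holds). Time passes only in rows, so rows that repeat a pose let the fingers close. It gives the time, the measured TCP pose, the force and the opening at its end, in the units of the state.
- get_obs(): the state, without advancing time (a new reading comes with each control period).
- cams.camera(name): name is "scene" or "top" or "wrist"; returns a dict with "pixels" (384x512x3 uint8, red, green, blue), "range_z" (384x512 float32, m along the optical axis (not along the pixel's ray), 0 where there is no reading), "fx", "fy", "cx", "cy" (pixels), "D" ([k1, k2, p1, p2, k3] as OpenCV has them; the pictures are not rectified), "eye" and "attitude" of the camera in the world. Camera axes: x right, y up, looking along -z (the intrinsics and any distortion apply to the point x, -y, -z); pixel columns grow to the right and rows downward; lengths in m; the calibration is good to about 2 mm. A picture is of the moment at which its call begins.
- bot.job_done(): hands the job in, once; it reports no verdict.
Trained networks look in a picture, given as the dict that the camera call returned (one of the last four; its "shot" number tells which), for a name from the list of things; names that differ only in an ending like _2 or _b are one class to them, and where a whole thing is asked for, a point or a joint stands for the part that bears it (a point fixed in the world has none). Each returns a list of dicts, best first, with "confidence" (0 to 1); they miss things now and then, are a little off and sometimes report something else, mostly with a low value. They report only what shows in the picture. A call takes as long as a camera call. They do not tell look-alikes from the thing itself.
- cams.find_in(label, picture): "at" ([x, y, z] in m, in world coordinates, good to about 4 mm: the middle of the surface that is visible of it).
The state is a dict: "time": time; "q": joint angles; "qd": joint speeds; "joint_efforts": joint torques, N m; "ee_pos": TCP position; "tcp_rot": TCP orientation; "wrist_force": force on the tool from outside, world axes, zero at the start; "torque": the same for the moment, N m; "opening": finger opening in m.
Only numpy, scipy, OpenCV 4.12 (cv2) and the standard library are available. Lean on these libraries where they do the work, as an engineer would, in place of code of your own. Each camera call takes 0.05 s, during which the arm holds its last target.

## Working session

There is one attempt and no reset: what is moved stays moved. The work goes in short steps, Python scripts to look and compute and a tool call to move; the robot and the scene stay as the last step left them, time stands still between calls to the robot, and variables do not carry over. Pictures are saved under pics/ and viewed, and the job is handed in when it is done.

Besides the shell and the picture viewer there is one more tool, called as name([rows], argument=value, ...), one row to a line, values as JSON. apply_moves: Moves the arm, as the interface text tells. Its arguments: {"type":"object","properties":{"rows":{"type":"array"},"newtons":{"type":"number"}},"required":["rows"]}

```bash
ls; mkdir -p pics; python3 - <<'E'
from workcell import get_obs, cams, bot
import cv2,numpy as np
o=get_obs(); print(o)
for n in ["scene","top","wrist"]:
    p=cams.camera(n)
    print(n,p["fx"],p["fy"],p["cx"],p["cy"],p["D"],p["eye"],p["attitude"])
    cv2.imwrite(f"pics/{n}0.png",p["pixels"][:,:,::-1])
    if n!="wrist":
        for l in ["dispenser","carton_green_mid","carton_in_mid","carton_blue","crank","ram","pill_bottle","stamp","tape","cup"]:
            try:
                print(l,[(np.round(d["at"],3).tolist(),round(d["confidence"],2)) for d in cams.find_in(l,p)][:4])
            except Exception as e: print(l,e)
print(get_obs()["time"])
E
```

```text
pics
{'time': 0.0, 'q': array([ 7.55163546e+01,  5.01242953e+00,  1.00334323e+01,  9.50994818e+01,
       -2.07997113e-03,  9.00000187e+01]), 'qd': array([-0.03311841,  0.02513505, -0.03671482,  0.01738469, -0.01318466,
       -0.0063738 ]), 'joint_efforts': array([-1.60293890e-03, -5.20380235e+01,  4.64810300e+01,  1.61416736e-02,
       -1.62876981e-04, -1.64419390e-06]), 'ee_pos': array([0.13750865, 0.53229191, 0.23056116]), 'tcp_rot': array([ -88.48179674,   89.92149344, -102.96545943]), 'wrist_force': array([-0.31768816, -1.11927263, -0.72784042]), 'torque': array([-0.00479627,  0.00145824, -0.04298872]), 'opening': 0.08531881768610217}
scene 473.9238065444272 473.9238065444272 252.30746652017865 195.77408750341772 [-0.10785421  0.          0.          0.          0.        ] [1.54929134 0.57869029 0.83049167] [ 58.73906137  -0.27907447 120.02328653]
dispenser [([0.596, 0.031, 0.029], 0.78)]
carton_green_mid [([0.752, -0.134, 0.031], 0.77), ([0.585, -0.314, 0.026], 0.69), ([0.691, -0.448, 0.026], 0.64)]
carton_in_mid [([0.541, -0.003, 0.063], 0.59)]
carton_blue [([0.451, -0.34, 
[... 635 characters left out ...]
.016, 0.061], 0.65)]
carton_blue [([0.443, -0.339, 0.036], 0.65)]
crank [([0.579, 0.116, 0.079], 0.71), ([0.553, 0.009, 0.034], 0.23), ([0.443, -0.341, 0.04], 0.2)]
ram [([0.564, 0.039, 0.062], 0.95), ([0.557, 0.004, 0.028], 0.7)]
pill_bottle [([0.34, 0.262, 0.019], 0.58), ([0.345, -0.156, 0.075], 0.52)]
stamp [([0.34, 0.259, 0.016], 0.44), ([0.556, 0.006, 0.031], 0.28)]
tape [([0.373, 0.382, 0.019], 0.64)]
cup [([0.536, 0.471, 0.05], 0.64), ([0.575, -0.321, 0.034], 0.35)]
wrist 279.5160866588599 279.5160866588599 253.38382878995014 187.76930039731351 [-0.04192435  0.          0.          0.          0.        ] [0.07416747 0.54895536 0.37405898] [-15.117745    -0.07610161  75.52309612]
1.15
```

View pics/scene0.png

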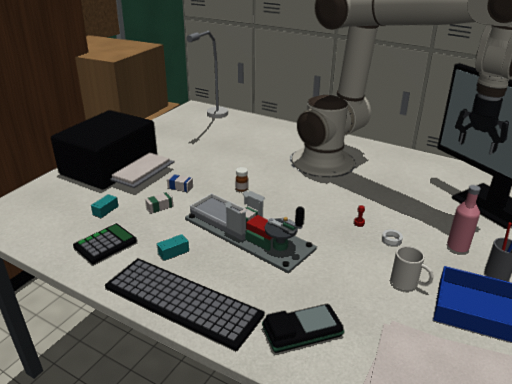

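View pics/top0.png

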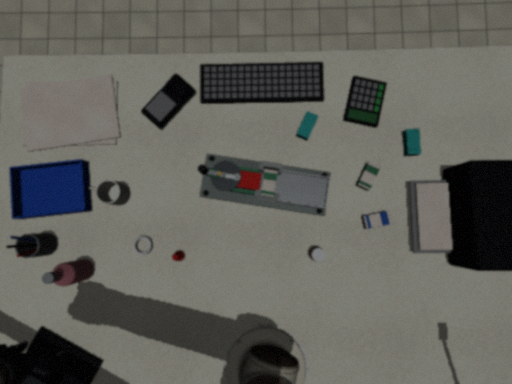

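```bash
cat > h.py <<'E'
import numpy as np,cv2
from scipy.spatial.transform import Rotation as R
def save(p,f): np.savez(f,**{k:np.array(v) for k,v in p.items()})
def cloud(p):
    h,w=p["range_z"].shape
    u,v=np.meshgrid(np.arange(w),np.arange(h))
    K=np.array([[p["fx"],0,p["cx"]],[0,p["fy"],p["cy"]],[0,0,1.]])
    n=cv2.undistortPoints(np.stack([u,v],-1).reshape(-1,1,2).astype(float),K,np.array(p["D"],float)).reshape(h,w,2)
    z=p["range_z"]
    c=np.stack([n[...,0]*z,-n[...,1]*z,-z],-1)
    M=R.from_euler("xyz",p["attitude"],degrees=True).as_matrix()
    return c@M.T+p["eye"]
def proj(p,X):
    M=R.from_euler("xyz",p["attitude"],degrees=True).as_matrix()
    c=(np.atleast_2d(X)-p["eye"])@M
    c=c*[1,-1,-1]
    K=np.array([[p["fx"],0,p["cx"]],[0,p["fy"],p["cy"]],[0,0,1.]])
    return cv2.projectPoints(c,np.zeros(3),np.zeros(3),K,np.array(p["D"],float))[0].reshape(-1,2)
E
python3 - <<'E'
from workcell import get_obs, cams
from h import *
for n in ["scene","top"]:
    p=cams.camera(n); save(p,f"{n}.npz"); P=cloud(p)
    im=p["pixels"][:,:,::-1]
    if n=="top": c=im[140:230,190:400]; s=3.8
    else: c=im[165:275,90:325]; s=3.4
    cv2.imwrite(f"pics/{n}_c.png",cv2.resize(c,None,fx=s,fy=s,interpolation=cv2.INTER_CUBIC))
    print(n, "desk z", np.median(P[250:300,200:300,2]) if n=="top" else np.median(P[300:310,60:100,2]))
E
```

```text
scene desk z -0.7464622243545934
top desk z -0.0003572441288418604
```

View pics/top_c.png

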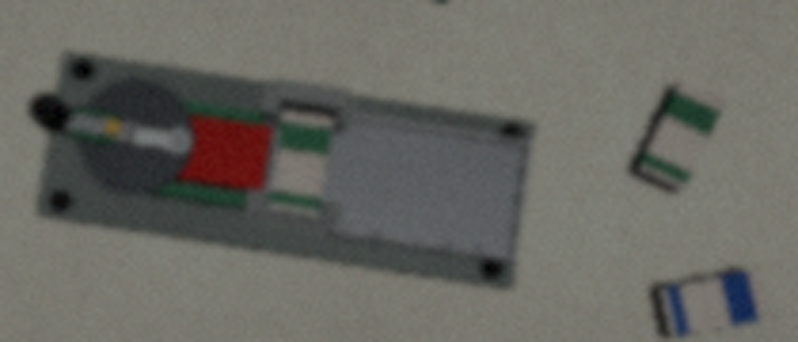

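View pics/scene_c.png

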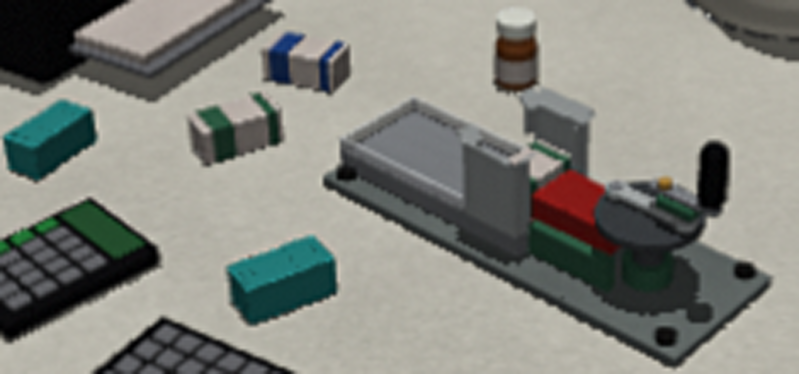

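```bash
cat > fit.py <<'E'
from h import *
p=np.load("top.npz"); P=cloud(p)
im=p["pixels"].astype(int)
# plate
def region(u0,u1,v0,v1,z0,z1):
    m=np.zeros(P.shape[:2],bool); m[v0:v1,u0:u1]=True
    return m&(P[...,2]>z0)&(P[...,2]<z1)&(p["range_z"]>0)
for z0,z1 in((.004,.02),(.022,.036),(.056,.07),(.072,.09),(.1,.12),(.13,.175)):
    m=region(190,340,145,225,z0,z1); q=P[m]
    if len(q)<3: print(z0,len(q));continue
    r=cv2.minAreaRect(q[:,:2].astype(np.float32)*1000)
    print(z0,len(q),"zmed",np.median(q[:,2]),"mean",q.mean(0)[:2].round(4),r)
m=region(190,340,145,225,.004,.2); r=cv2.minAreaRect(P[m][:,:2].astype(np.float32)*1000); print("all",r)
m=region(352,385,158,195,.025,.06); q=P[m]; print("carton",len(q),np.median(q[:,2]),q.mean(0),cv2.minAreaRect(q[:,:2].astype(np.float32)*1000))
red=(im[...,0]>90)&(im[...,1]<50)
mm=red&region(230,270,160,200,.03,.09); print("ram",P[mm].mean(0),cv2.minAreaRect(P[mm][:,:2].astype(np.float32)*1000))
E
python3 fit.py
```

```text
0.004 1999 zmed 0.011125125878120423 mean [0.5497 0.0282] ((556.7555541992188, -7.3621826171875), (469.2444152832031, 252.54220581054688), 89.27054595947266)
0.022 1507 zmed 0.029258419197435437 mean [ 0.5393 -0.1153] ((552.5122680664062, -13.070541381835938), (369.8555603027344, 99.29139709472656), 80.07414245605469)
0.056 719 zmed 0.06348310551992253 mean [0.56   0.0092] ((563.3380126953125, 16.596221923828125), (114.86674499511719, 84.45829010009766), 80.2422103881836)
0.072 635 zmed 0.07776875572780173 mean [0.5753 0.1037] ((566.80029296875, 54.10491180419922), (198.8481903076172, 89.91226196289062), 80.42330932617188)
0.1 387 zmed 0.10650877793976332 mean [0.5634 0.0288] ((567.8651733398438, 54.479331970214844), (222.00509643554688, 113.28448486328125), 80.29336547851562)
0.13 73 zmed 0.16196540478058763 mean [0.5842 0.166 ] ((584.7136840820312, 167.3057098388672), (21.18828582763672, 21.739734649658203), 43.56393814086914)
all ((556.7555541992188, -7.3621826171875), (469.2444152832031, 252.54220581054688), 89.27054595947266)
carton 352 0.035148356039085615 [ 0.57594    -0.32675933  0.03503452] ((576.8153076171875, -327.9160461425781), (41.04612731933594, 81.16531372070312), 63.16972351074219)
ram [0.56307586 0.03808935 0.06180492] ((563.3192749023438, 38.84103012084961), (58.71332550048828, 46.15974426269531), 79.15604400634766)
```

```bash
cat >> fit.py <<'E'
print("----")
from scipy.optimize import least_squares
m=region(195,335,150,220,.006,.2)
n,l,st,_=cv2.connectedComponentsWithStats(m.astype(np.uint8)); k=1+np.argmax(st[1:,4]); M=(l==k)
q=P[M]; lo=q[q[:,2]<.075]
print("silhouette",cv2.minAreaRect(lo[:,:2].astype(np.float32)*1000))
for th in (79.5,80,80.3,80.6,81):
    t=np.deg2rad(th); y=np.array([np.cos(t),np.sin(t)]); x=np.array([y[1],-y[0]])
    a=lo[:,:2]@x; b=lo[:,:2]@y
    A=np.percentile(a,[0.3,1,99,99.7]);B=np.percentile(b,[.3,1,99,99.7]); print(th,A.round(4),B.round(4))
    if th==80.3:
        # magazine features: corner angles z>.09 , profile along y
        h=P[region(195,335,150,220,.09,.118)][:,:2]
        h=h[(h@y<0.12)]
        print("corner",np.percentile(h@x,[1,99]),np.percentile(h@y,[1,99]))
        w=P[region(195,335,150,220,.057,.07)][:,:2]
        print("ram+cart y",np.percentile(w@y,[1,99]),np.percentile(w@x,[1,99]))
        dk=P[region(195,335,150,220,.07,.09)][:,:2]; dk=dk[dk@y>.14]
        print("disc", cv2.minEnclosingCircle(dk.astype(np.float32)), "xy",np.percentile(dk@x,[1,99]),np.percentile(dk@y,[1,99]))
        kb=P[region(195,335,150,220,.15,.17)][:,:2]; print("knob",cv2.minEnclosingCircle(kb.astype(np.float32)),kb.mean(0), kb.mean(0)@x,kb.mean(0)@y)
E
python3 fit.py|sed -n '/----/,$p'
```

```text
----
silhouette ((558.1452026367188, -0.0991973876953125), (412.9407043457031, 140.0684356689453), 80.3519287109375)
79.5 [0.4778 0.4794 0.6174 0.6194] [-0.1016 -0.0989  0.2895  0.2926]
80 [0.4796 0.4806 0.6177 0.6193] [-0.1064 -0.1037  0.2847  0.2875]
80.3 [0.4803 0.4811 0.6182 0.6194] [-0.1093 -0.1064  0.2818  0.2846]
corner [0.49428408 0.60629779] [0.03870306 0.1101665 ]
ram+cart y [0.05466685 0.16351606] [0.51185346 0.59388023]
disc ((0.5766681432723999, 0.11062303185462952), 0.04604191333055496) xy [0.50654708 0.59205065] [0.16349909 0.2453669 ]
knob ((0.5862469673156738, 0.16733673214912415), 0.01225042250007391) [0.58505502 0.16693555] 0.5485638965865441 0.2631245130794471
80.6 [0.4807 0.4815 0.6186 0.6199] [-0.112  -0.1091  0.279   0.2815]
81 [0.4806 0.4821 0.6192 0.6211] [-0.1155 -0.113   0.2751  0.2779]
```

```bash
cat >> h.py <<'E'
def down(jaw_deg, ref=None):
    "R with tool x=-z world, tool y=jaw dir; the one of the two half turns nearest ref"
    out=[]
    for d in (0,180):
        t=np.deg2rad(jaw_deg+d); x=np.array([0,0,-1.]); y=np.array([np.cos(t),np.sin(t),0]); out.append(np.stack([x,y,np.cross(x,y)],1))
    if ref is None: return out[0]
    return min(out,key=lambda M:R.from_matrix(ref.T@M).magnitude())
def plan(o,pos,jaw=None,Rt=None):
    R0=R.from_euler("xyz",o["tcp_rot"],degrees=True).as_matrix()
    if Rt is None: Rt=R0 if jaw is None else down(jaw,R0)
    s=R0.T@(np.array(pos)-o["ee_pos"])*1000
    r=R.from_matrix(R0.T@Rt).as_rotvec()
    print("shift",s.round(1),"rot",r.round(4),"deg",np.rad2deg(np.linalg.norm(r)).round(1))
    return s,r
E
python3 - <<'E'
from workcell import get_obs
from h import *
o=get_obs();R0=R.from_euler("xyz",o["tcp_rot"],degrees=True).as_matrix()
print(o["time"]);print(R0.round(3)); print(R.from_euler("xyz",o["tcp_rot"],degrees=True).as_matrix()[:,1])
plan(o,[.48,-.327,.2],63.2)
plan(o,[.50,-.30,.2],63.2)
plan(o,[.30,.30,.23],63.2)
w=np.load
E
```

```text
1.25
[[ 0.     0.25   0.968]
 [-0.     0.968 -0.25 ]
 [-1.    -0.     0.   ]]
[ 2.50095510e-01  9.68221170e-01 -3.88278497e-05]
shift [  31.3 -746.5  546.5] rot [0.215 0.    0.   ] deg 12.3
shift [  31.3 -715.4  559.1] rot [0.215 0.    0.   ] deg 12.3
shift [   1.3 -184.5  215.4] rot [0.215 0.    0.   ] deg 12.3
```

apply_moves([
  [[0, -46, 54, 0, 0, 0, 1], [0, -92, 108, 0, 0, 0, 1], [0, -138, 162, 0.05, 0, 0, 1], [0, -184, 215, 0.1, 0, 0, 1], [0, -184, 215, 0.1, 0, 0, 1]],
])

```text
time: 1.75
ee_pos: [0.2815, 0.326, 0.2314]
tcp_rot: [61.7, 90.0, 41.5]
wrist_force: [0.7, 1.2, 0.0]
opening: 0.0856
```

```bash
python3 - <<'E'
from workcell import get_obs
from h import *
o=get_obs();print(o["time"],o["q"].round(1),o["ee_pos"])
plan(o,[.48,-.30,.2],63.2)
plan(o,[.51,-.295,.2],63.2)
E
```

```text
1.75 [ 49.2 -11.3  -5.4  95.8  -0.   69.5] [0.28147566 0.32598609 0.23138376]
shift [  31.2 -518.4  403.2] rot [ 0.1139  0.0003 -0.0005] deg 6.5
shift [  31.2 -503.3  429.6] rot [ 0.1139  0.0003 -0.0005] deg 6.5
```

```bash
python3 - <<'E'
from workcell import get_obs
from h import *
o=get_obs()
plan(o,[.577,-.327,.17],63.2)
E
```

```text
shift [  61.3 -510.1  503.5] rot [ 0.1139  0.0003 -0.0005] deg 6.5
```

apply_moves([
  [[0, -33, 33, 0, 0, 0, 1], [0, -66, 66, 0, 0, 0, 1], [0, -99, 99, 0, 0, 0, 1], [0, -132, 132, 0, 0, 0, 1], [0, -165, 165, 0, 0, 0, 1], [0, -198, 198, 0, 0, 0, 1], [0, -231, 231, 0.02, 0, 0, 1], [0, -264, 264, 0.04, 0, 0, 1], [0, -298, 297, 0.06, 0, 0, 1], [0, -331, 330, 0.08, 0, 0, 1], [10, -365, 363, 0.1, 0, 0, 1], [20, -398, 395, 0.114, 0, 0, 1], [30, -432, 428, 0.114, 0, 0, 1], [45, -470, 465, 0.114, 0, 0, 1], [61, -510, 503, 0.114, 0, 0, 1], [61, -510, 503, 0.114, 0, 0, 1], [61, -510, 503, 0.114, 0, 0, 1]],
])

```text
time: 3.45
ee_pos: [0.5763, -0.328, 0.1681]
tcp_rot: [164.2, 89.8, 137.3]
wrist_force: [0.4, 0.9, 0.3]
opening: 0.0855
```

```bash
python3 - <<'E'
from workcell import get_obs,cams
from h import *
p=cams.camera("wrist");save(p,"w1.npz");cv2.imwrite("pics/w1.png",p["pixels"][:,:,::-1])
o=get_obs();print(o["time"],o["q"].round(1),o["ee_pos"],o["wrist_force"])
P=cloud(p);print(p["eye"],p["attitude"])
for z0,z1 in ((.03,.045),):
    m=((P[...,2]>z0)&(P[...,2]<z1)&(p["range_z"]>0)).astype(np.uint8)
    n,l,st,c=cv2.connectedComponentsWithStats(m)
    for k in range(1,n):
        if st[k,4]>300:
            q=P[l==k]; print(st[k],np.median(q[:,2]),q.mean(0),cv2.minAreaRect(q[:,:2].astype(np.float32)*1000))
E
```

```text
3.5 [-29.6  20.2  21.1  91.    0.1  -2.7] [ 0.57632405 -0.32676683  0.16955821] [-0.18950848  0.38303025 -0.01655624]
[ 0.51824498 -0.29853851  0.31106608] [-14.9429277   -0.12693466  63.08226323]
[  339     0   173   123 11945] 0.030828186599395457 [ 0.54020589 -0.12844809  0.03260122] ((538.7208251953125, -119.36378479003906), (162.13294982910156, 98.59545135498047), 80.24945831298828)
[    0    16   146   268 18536] 0.04342643196137935 [ 0.46630488 -0.49316309  0.04073263] ((467.2095642089844, -505.02630615234375), (113.48277282714844, 255.56033325195312), 89.98448181152344)
[ 123   16   92   91 4086] 0.0361113350465688 [ 0.44176368 -0.34642037  0.03605122] ((441.5040283203125, -347.45916748046875), (41.86652374267578, 80.49072265625), 11.040218353271484)
[ 234  140   42   78 3081] 0.03623142190323375 [ 0.57571523 -0.3259632   0.03620803] ((577.3912353515625, -326.7344970703125), (40.594512939453125, 80.34165954589844), 62.98945617675781)
[ 445  199   51   70 2647] 0.03651864757131884 [ 0.73840673 -0.14293132  0.03617508] ((741.6126098632812, -141.8253936767578), (43.19511032104492, 80.76412200927734), 63.95293426513672)
[ 157  276   51   47 1347] 0.03605115864602404 [ 0.66499942 -0.46580644  0.0357627 ] ((667.149169921875, -467.4205322265625), (50.32158279418945, 41.02859878540039), 0.4344663619995117)
```

View pics/w1.png

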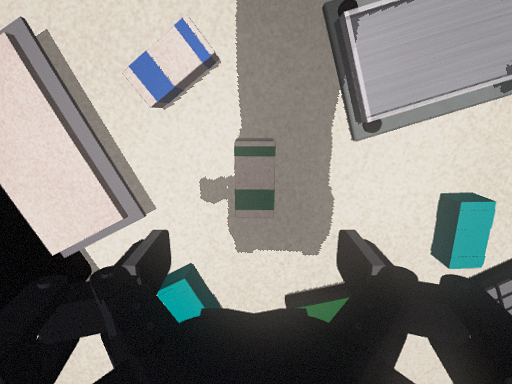

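```bash
python3 - <<'E'
from workcell import get_obs
from h import *
o=get_obs()
plan(o,[.577,-.3265,.006],63.0)
E
```

```text
shift [163.6   0.4   0.7] rot [ 0.0024 -0.0013 -0.001 ] deg 0.2
```

apply_moves([
  [[45, 0, 1, 0, 0, 0, 1], [90, 0, 1, 0, 0, 0, 1], [130, 0, 1, 0, 0, 0, 1], [155, 0, 1, 0, 0, 0, 1], [163, 0, 1, 0, 0, 0, 1], [163, 0, 1, 0, 0, 0, 0.4], [163, 0, 1, 0, 0, 0, 0.2], [163, 0, 1, 0, 0, 0, 0.2], [163, 0, 1, 0, 0, 0, 0.2], [163, 0, 1, 0, 0, 0, 0.2], [163, 0, 1, 0, 0, 0, 0.2]],
], newtons=25)

```text
time: 4.6
ee_pos: [0.5782, -0.3274, 0.009]
tcp_rot: [31.4, 89.9, 4.5]
wrist_force: [1.2, 1.7, 7.8]
opening: 0.0394
```

```bash
python3 - <<'E'
from workcell import get_obs
from h import *
o=get_obs()
plan(o,[.535,-.09,.22],80.35)
E
```

```text
shift [-211.1  192.5 -145.3] rot [-0.3003  0.0022 -0.0009] deg 17.2
```

apply_moves([
  [[-10, 0, 0, 0, 0, 0, 0.2], [-40, 0, 0, 0, 0, 0, 0.2], [-80, 10, -8, 0, 0, 0, 0.2], [-120, 35, -27, -0.05, 0, 0, 0.2], [-160, 70, -52, -0.12, 0, 0, 0.2], [-200, 105, -78, -0.2, 0, 0, 0.2], [-211, 140, -105, -0.27, 0, 0, 0.2], [-211, 175, -130, -0.3, 0, 0, 0.2], [-211, 192, -145, -0.3, 0, 0, 0.2], [-211, 192, -145, -0.3, 0, 0, 0.2], [-211, 192, -145, -0.3, 0, 0, 0.2]],
])

```text
time: 5.7
ee_pos: [0.5352, -0.0903, 0.2211]
tcp_rot: [4.6, 89.8, -5.0]
wrist_force: [0.6, -0.0, 0.1]
opening: 0.0395
```

```bash
python3 - <<'E'
from workcell import get_obs,cams
from h import *
p=cams.camera("wrist");save(p,"w2.npz");cv2.imwrite("pics/w2.png",p["pixels"][:,:,::-1])
o=get_obs();print(o["time"],o["q"].round(1),o["ee_pos"],o["wrist_force"],o["opening"])
P=cloud(p);print(p["eye"],p["attitude"])
d=np.deg2rad(80.35);y=np.array([np.cos(d),np.sin(d)]);x=np.array([y[1],-y[0]])
for z0,z1 in ((.025,.036),(.055,.072),(.096,.115),(.15,.168)):
    m=((P[...,2]>z0)&(P[...,2]<z1)&(p["range_z"]>0)).astype(np.uint8)
    n,l,st,c=cv2.connectedComponentsWithStats(m)
    for k in range(1,n):
        if st[k,4]>150:
            q=P[l==k]; print(z0,st[k],np.median(q[:,2]).round(4),q.mean(0).round(4),"x",np.percentile(q[:,:2]@x,[1,99]).round(4),"y",np.percentile(q[:,:2]@y,[1,99]).round(4),cv2.minAreaRect(q[:,:2].astype(np.float32)*1000)[2])
E
```

```text
5.75 [-9.7  3.6  7.4 93.6  0.   0. ] [ 0.535223   -0.09097655  0.2206051 ] [-0.27680364 -0.31772675 -1.04598853] 0.03994575757389993
[ 0.47006146 -0.07929673  0.36357393] [-15.34586934  -0.08863468  80.411492  ]
0.025 [146   0  36  27 158] 0.032 [ 0.3577 -0.1509  0.0314] x [0.3618 0.3856] y [-0.1121 -0.0761] 18.53114891052246
0.025 [   0  100   68   55 1225] 0.0353 [ 0.4411 -0.3391  0.0344] x [0.4633 0.5226] y [-0.3026 -0.2251] 10.882269859313965
0.025 [ 164  133  138   78 5022] 0.0301 [ 0.5223 -0.1365  0.0301] x [0.5072 0.5957] y [-0.1034  0.0512] 82.95263671875
0.025 [  0 282  37  42 648] 0.0349 [ 0.6682 -0.4581  0.0331] x [0.7087 0.7686] y [-0.3644 -0.323 ] 0.920222282409668
0.025 [493 309  19  26 234] 0.0309 [0.8325 0.2439 0.0308] x [0.7615 0.7939] y [0.3699 0.3894] 48.63444900512695
0.055 [136   0  33  14 155] 0.066 [ 0.3583 -0.1551  0.0657] x [0.3719 0.3828] y [-0.1105 -0.0818] 4.577390193939209
0.055 [ 300  146   48   75 2836] 0.0663 [ 0.559  -0.0174  0.066 ] x [0.5123 0.5951] y [0.0555 0.1005] 80.4987564086914
0.055 [ 341  156   72   47 2751] 0.0628 [0.5649 0.0407 0.0627] x [0.5254 0.5761] y [0.1015 0.1711] 80.04560089111328
0.096 [ 296  132   80   30 1409] 0.1072 [ 0.5112 -0.0083  0.1065] x [0.4946 0.5201] y [0.0401 0.1112] 80.59400939941406
0.096 [ 463  178   49   25 1016] 0.1086 [0.5803 0.1368 0.1072] x [0.5392 0.5633] y [0.2074 0.2554] 79.98828125
0.096 [316 217  51  30 852] 0.1057 [ 0.6033 -0.0077  0.1056] x [0.5809 0.6075] y [0.0693 0.1113] 80.2306900024414
```

View pics/w2.png

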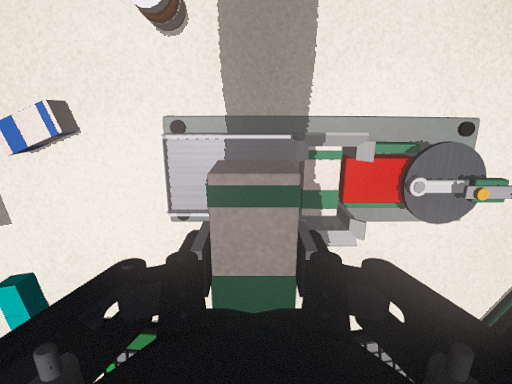

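```bash
python3 - <<'E'
from h import *
p=np.load("w2.npz");P=cloud(p)
d=np.deg2rad(80.35);y=np.array([np.cos(d),np.sin(d)]);x=np.array([y[1],-y[0]])
tcp=np.array([.5352,-.0906])
m=np.zeros(P.shape[:2],bool);m[150:330,195:315]=True
m&=(P[...,2]>.2)&(P[...,2]<.27)&(p["range_z"]>0)
im=p["pixels"].astype(int)
m2=m&(P[...,2]>.238)
q=P[m2]; print(len(q),np.percentile(q[:,2],[5,50,95]),"x",np.percentile((q[:,:2]-tcp)@x,[.5,99.5]),"y",np.percentile((q[:,:2]-tcp)@y,[1,50,99]))
for v in range(155,330,12):
    print(v,P[v,255].round(4),im[v,255])
E
```

```text
14085 [0.24697807 0.24841731 0.25903742] x [-0.04102488  0.02701091] y [-0.02265501  0.0007113   0.0241487 ]
155 [ 0.5205 -0.0853  0.0306] [103  99 103]
167 [ 0.4951 -0.0826  0.2349] [104  97  91]
179 [ 0.4976 -0.0831  0.2484] [146 133 127]
191 [ 0.5024 -0.0839  0.2496] [60 84 68]
203 [ 0.508  -0.0848  0.2488] [50 78 61]
215 [ 0.5136 -0.0858  0.2484] [146 131 126]
227 [ 0.5193 -0.0867  0.2482] [141 131 127]
239 [ 0.5248 -0.0876  0.2487] [140 129 124]
251 [ 0.5313 -0.0887  0.2476] [141 128 125]
263 [ 0.537  -0.0897  0.2483] [139 129 121]
275 [ 0.5439 -0.0908  0.2474] [145 125 124]
287 [ 0.5499 -0.0918  0.2482] [49 77 64]
299 [ 0.5566 -0.0929  0.2481] [48 75 59]
311 [ 0.5624 -0.0939  0.2495] [39 74 60]
323 [ 0.5245 -0.088   0.301 ] [21 24 25]
```

```bash
python3 - <<'E'
from workcell import get_obs
from h import *
o=get_obs()
plan(o,[.5558,-.0185,.13],80.35)
E
```

```text
shift [90.7 74.9  7.8] rot [-0.0002  0.0032 -0.0003] deg 0.2
```

apply_moves([
  [[0, 35, 4, 0, 0.003, 0, 0.2], [0, 65, 8, 0, 0.003, 0, 0.2], [0, 75, 8, 0, 0.003, 0, 0.2], [20, 75, 8, 0, 0.003, 0, 0.2], [50, 75, 8, 0, 0.003, 0, 0.2], [80, 75, 8, 0, 0.003, 0, 0.2], [90, 75, 8, 0, 0.003, 0, 0.2], [90, 75, 8, 0, 0.003, 0, 0.2]],
])

```text
time: 6.55
ee_pos: [0.5552, -0.0193, 0.1294]
tcp_rot: [-174.0, 89.9, 176.3]
wrist_force: [1.2, -0.7, -0.1]
opening: 0.0398
```

```bash
python3 - <<'E'
from workcell import get_obs,cams
from h import *
p=cams.camera("wrist");save(p,"w3.npz");cv2.imwrite("pics/w3.png",p["pixels"][:,:,::-1])
o=get_obs();print(o["time"],o["ee_pos"],o["wrist_force"],o["opening"])
plan(o,[.5558,-.0185,.0755],80.35)
E
```

```text
6.6 [ 0.55597729 -0.01912967  0.1310548 ] [ 0.16803217 -0.26127251  0.20974373] 0.03997903769447537
shift [55.6  0.6 -0.3] rot [-0.0011 -0.0002 -0.0001] deg 0.1
```

View pics/w3.png

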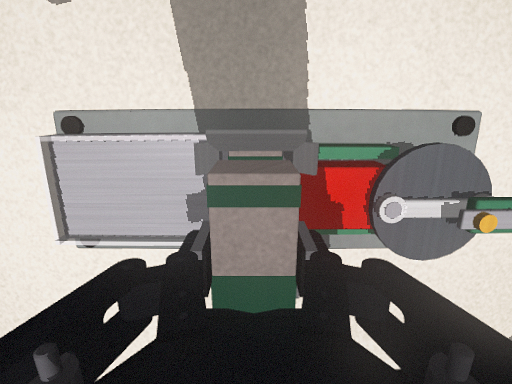

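apply_moves([
  [[15, 0.5, 0, 0, 0, 0, 0.2], [27, 0.5, 0, 0, 0, 0, 0.2], [36, 0.5, 0, 0, 0, 0, 0.2], [44, 0.5, 0, 0, 0, 0, 0.2], [50, 0.5, 0, 0, 0, 0, 0.2], [54, 0.5, 0, 0, 0, 0, 0.2], [55, 0.5, 0, 0, 0, 0, 0.2], [55, 0.5, 0, 0, 0, 0, 0.2]],
])

```text
time: 7.4
ee_pos: [0.5561, -0.0186, 0.0761]
tcp_rot: [134.2, 90.0, 124.5]
wrist_force: [-0.3, -0.6, -0.7]
opening: 0.0393
```

No contact force on the way down. Release, then rise.

apply_moves([
  [[0, 0, 0, 0, 0, 0, 0.6], [0, 0, 0, 0, 0, 0, 0.7], [0, 0, 0, 0, 0, 0, 0.7], [0, 0, 0, 0, 0, 0, 0.7], [-20, 0, 0, 0, 0, 0, 0.7], [-60, 0, 0, 0, 0, 0, 0.7], [-105, 0, 0, 0, 0, 0, 0.7], [-150, 0, 0, 0, 0, 0, 1], [-150, 0, -60, 0, 0, 0, 1], [-150, 0, -60, 0, 0, 0, 1], [-150, 0, -60, 0, 0, 0, 1]],
])

```text
time: 8.5
ee_pos: [0.496, -0.0083, 0.2266]
tcp_rot: [18.2, 90.0, 8.5]
wrist_force: [0.3, 0.2, -0.1]
opening: 0.0853
```

```bash
python3 - <<'E'
from workcell import get_obs,cams
from h import *
p=cams.camera("wrist");save(p,"w4.npz");cv2.imwrite("pics/w4.png",p["pixels"][:,:,::-1])
o=get_obs();print(o["time"],o["ee_pos"],o["wrist_force"],o["opening"])
P=cloud(p)
d=np.deg2rad(80.35);y=np.array([np.cos(d),np.sin(d)]);x=np.array([y[1],-y[0]])
for z0,z1 in ((.025,.036),(.056,.066),(.098,.1035),(.104,.115),(.15,.168)):
    m=((P[...,2]>z0)&(P[...,2]<z1)&(p["range_z"]>0)).astype(np.uint8)
    n,l,st,c=cv2.connectedComponentsWithStats(m)
    for k in range(1,n):
        if st[k,4]>150:
            q=P[l==k]; print(z0,st[k],np.median(q[:,2]).round(4),q.mean(0).round(4),"x",np.percentile(q[:,:2]@x,[1,99]).round(4),"y",np.percentile(q[:,:2]@y,[1,99]).round(4),cv2.minAreaRect(q[:,:2].astype(np.float32)*1000)[1:])
E
```

```text
8.55 [ 0.49669609 -0.00846908  0.22615097] [-0.55259179  0.44158526  0.18697565] 0.0853089895326936
0.025 [102  39  20  40 183] 0.0313 [ 0.3487 -0.1424  0.031 ] x [0.345  0.3846] y [-0.0971 -0.0758] ((16.54823112487793, 42.31186294555664), 61.79612350463867)
0.025 [  0 145  22  37 381] 0.0335 [ 0.4379 -0.3108  0.0322] x [0.4619 0.506 ] y [-0.2448 -0.2242] ((22.384214401245117, 47.17274856567383), 71.91832733154297)
0.025 [ 108  175  172   75 7246] 0.0301 [ 0.5368 -0.1195  0.0303] x [0.5016 0.5962] y [-0.1037  0.0645] ((213.3512725830078, 97.8372802734375), 80.27619171142578)
0.025 [282 183  68   3 168] 0.0308 [0.5297 0.0628 0.0306] x [0.5113 0.5121] y [0.1116 0.1942] ((83.7425537109375, 1.067647099494934), 80.53121948242188)
0.025 [494 291  18  19 179] 0.0328 [0.7504 0.3236 0.032 ] x [0.6772 0.6987] y [0.4356 0.4572] ((26.68622398376465, 21.682579040527344), 62.48381423950195)
0.056 [ 276  200   65   43 2214] 0.0627 [0.565  0.0426 0.0626] x [0.5246 0.5758] y [0.1023 0.1704] ((75.37601470947266, 52.369384765625), 80.28443908691406)
0.098 [227 194  56  17 266] 0.1015 [ 0.5149 -0.0101  
[... 348 characters left out ...]
0.0483 0.103 ] ((58.037391662597656, 19.557193756103516), 80.59677124023438)
0.104 [217 187  75  27 839] 0.1086 [ 0.5094 -0.0097  0.1081] x [0.4944 0.5203] y [0.04  0.112] ((72.85151672363281, 26.890464782714844), 80.5328369140625)
0.104 [381 228  62  20 776] 0.1092 [0.5801 0.14   0.1087] x [0.54   0.5607] y [0.2084 0.2639] ((59.65668487548828, 21.716480255126953), 81.56498718261719)
0.104 [220 264  69  25 851] 0.1079 [ 0.602  -0.0251  0.1078] x [0.5809 0.6059] y [0.0401 0.1119] ((72.61858367919922, 26.479228973388672), 80.30550384521484)
0.15 [453 248  35  30 782] 0.1631 [0.5843 0.1663 0.1609] x [0.5389 0.5602] y [0.2537 0.2744] ((22.022565841674805, 22.259666442871094), 3.1844048500061035)
```

View pics/w4.png

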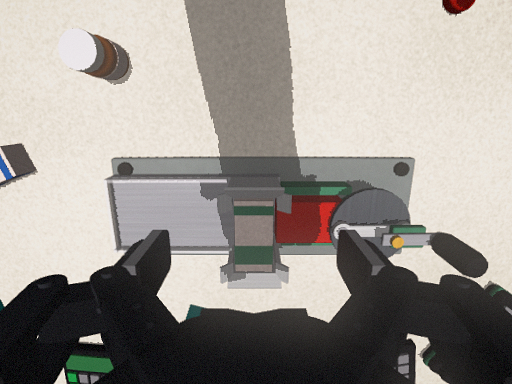

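```bash
python3 - <<'E'
from h import *
from workcell import get_obs
p=np.load("w4.npz");P=cloud(p);im=p["pixels"].astype(int)
m=(im[...,0]>150)&(im[...,1]>90)&(im[...,1]<190)&(im[...,2]<70);m[:200]=0
q=P[m];print(len(q),np.percentile(q,[5,50,95],axis=0))
d=np.deg2rad(80.35);y=np.array([np.cos(d),np.sin(d)]);x=np.array([y[1],-y[0]])
k=np.zeros(P.shape[:2],bool);k[220:285,375:500]=1
k&=(P[...,2]>.1575)&(P[...,2]<.168); q=P[k][:,:2]
print("knob top",len(q),np.median(P[k][:,2]),cv2.minEnclosingCircle((q*1000).astype(np.float32)),q.mean(0),np.percentile(q@x,[1,99]),np.percentile(q@y,[1,99]))
# disc centre (ring at axis)
o=get_obs()
plan(o,[.586,.1675,.215],-9.65)
plan(o,[.586,.1675,.124],-9.65)
E
```

```text
10 [[0.49564505 0.0552334  0.11415621]
 [0.57552278 0.12166233 0.11494029]
 [0.57989406 0.1265296  0.25541296]]
knob top 601 0.16401291862099746 ((586.89794921875, 169.07269287109375), 11.921121597290039) [0.585181   0.16729352] [0.53898038 0.55989054] [0.25389037 0.27454514]
shift [ 11.2 188.5  58.4] rot [ 1.5699e+00  3.0000e-04 -5.0000e-04] deg 89.9
shift [102.2 188.5  58.3] rot [ 1.5699e+00  3.0000e-04 -5.0000e-04] deg 89.9
```

apply_moves([
  [[0, 17, 5, 0.14, 0, 0, 1], [0, 34, 10, 0.28, 0, 0, 1], [0, 51, 16, 0.42, 0, 0, 1], [0, 68, 21, 0.56, 0, 0, 1], [0, 85, 26, 0.7, 0, 0, 1], [0, 102, 32, 0.84, 0, 0, 1], [0, 120, 37, 0.98, 0, 0, 1], [0, 137, 42, 1.12, 0, 0, 1], [0, 154, 48, 1.26, 0, 0, 1], [0, 171, 53, 1.4, 0, 0, 1], [0, 188, 58, 1.52, 0, 0, 1], [0, 188, 58, 1.57, 0, 0, 1], [0, 188, 58, 1.57, 0, 0, 1]],
])

```text
time: 9.85
ee_pos: [0.5861, 0.1675, 0.2248]
tcp_rot: [-53.8, 89.9, -153.4]
wrist_force: [-0.3, 0.2, -0.9]
opening: 0.0856
```

```bash
python3 - <<'E'
from workcell import get_obs,cams
from h import *
p=cams.camera("wrist");save(p,"w5.npz");cv2.imwrite("pics/w5.png",p["pixels"][:,:,::-1])
o=get_obs();print(o["time"],o["q"].round(1),o["ee_pos"],o["wrist_force"],o["opening"])
P=cloud(p)
d=np.deg2rad(80.35);y=np.array([np.cos(d),np.sin(d)]);x=np.array([y[1],-y[0]])
k=(P[...,2]>.1575)&(P[...,2]<.168)
n,l,st,c=cv2.connectedComponentsWithStats(k.astype(np.uint8)); j=1+np.argmax(st[1:,4]); k=l==j
q=P[k][:,:2]
print("knob top",st[j],np.median(P[k][:,2]),cv2.minEnclosingCircle((q*1000).astype(np.float32)),q.mean(0),np.percentile(q@x,[1,99]),np.percentile(q@y,[1,99]))
plan(o,[.5862,.168,.124],-9.65)
E
```

```text
9.9 [ 15.9  13.3  18.8  95.5  -0.  115.5] [0.5859365  0.16713741 0.22510681] [-0.16765294  0.66338116 -0.10127551] 0.08522190444555267
knob top [240 181  30  30 684] 0.1638140097602615 ((588.2614135742188, 170.61834716796875), 11.872570037841797) [0.58815344 0.17178058] [0.54043336 0.56166966] [0.25732719 0.27754638]
shift [101.1   0.2  -0.9] rot [0.0014 0.0005 0.0006] deg 0.1
```

View pics/w5.png

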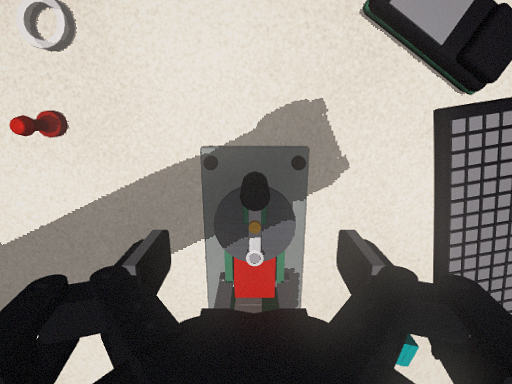

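```bash
python3 - <<'E'
from h import *
d=np.deg2rad(80.35);y=np.array([np.cos(d),np.sin(d)]);x=np.array([y[1],-y[0]])
p=np.load("w5.npz");P=cloud(p);im=p["pixels"]
cv2.imwrite("pics/w5c.png",cv2.resize(im[160:310,190:320,::-1],None,fx=4,fy=4))
q=P[252:265,248:262].reshape(-1,3);print(np.median(q,axis=0),(np.median(q,axis=0)[:2]@x,np.median(q,axis=0)[:2]@y))
# plate from w5
m=(P[...,2]>.072)&(P[...,2]<.088); n,l,st,c=cv2.connectedComponentsWithStats(m.astype(np.uint8)); j=1+np.argmax(st[1:,4]); q=P[l==j]; print("disc",st[j],np.median(q[:,2]),cv2.minEnclosingCircle((q[:,:2]*1000).astype(np.float32)),np.percentile(q[:,:2]@x,[.5,99.5]),np.percentile(q[:,:2]@y,[.5,99.5]))
m=(P[...,2]>.005)&(P[...,2]<.018); n,l,st,c=cv2.connectedComponentsWithStats(m.astype(np.uint8)); j=1+np.argmax(st[1:,4]); q=P[l==j]; print("plate",st[j],np.median(q[:,2]),np.percentile(q[:,:2]@x,[.5,99.5]),np.percentile(q[:,:2]@y,[.5,99.5]))
for v in range(186,275,4): print(v,P[v,255].round(4),(P[v,255,:2]@y).round(4))
E
```

```text
[0.57243575 0.07801387 0.08765923] (np.float64(0.5512584641570646), np.float64(0.1728668928280836))
disc [ 214  186   82   80 3786] 0.07802841376146766 ((578.2589721679688, 112.80731964111328), 46.17229080200195) [0.50710717 0.59542867] [0.16514771 0.24966898]
plate [ 200  146  110  162 7426] 0.011909757943062399 [0.48168815 0.6207782 ] [0.05318132 0.28825459]
186 [0.5897 0.1796 0.1641] 0.2759
190 [0.5892 0.1764 0.1638] 0.2727
194 [0.5887 0.1736 0.1647] 0.2698
198 [0.5882 0.1703 0.164 ] 0.2664
202 [0.5876 0.1672 0.1641] 0.2633
206 [0.5871 0.1636 0.1631] 0.2597
210 [0.5866 0.161  0.1648] 0.2571
214 [0.583  0.1375 0.1097] 0.2333
218 [0.5822 0.133  0.1088] 0.2288
222 [0.5818 0.1311 0.1142] 0.2267
226 [0.5812 0.1271 0.1147] 0.2228
230 [0.5805 0.1229 0.1146] 0.2185
234 [0.5794 0.1164 0.1094] 0.2119
238 [0.5771 0.1021 0.0879] 0.1974
242 [0.5763 0.0972 0.0876] 0.1925
246 [0.5755 0.0924 0.0875] 0.1876
250 [0.5747 0.0878 0.0879] 0.1829
254 [0.574  0.0835 0.0888] 0.1785
258 [0.5729 0.0773 0.0864] 0.1722
262 [0.5723 0.0737 0.0888] 0.1685
266 [0.5692 0.0541 0.0639] 0.1487
270 [0.5681 0.0476 0.0622] 0.1422
274 [0.5672 0.0424 0.0627] 0.1369
```

View pics/w5c.png

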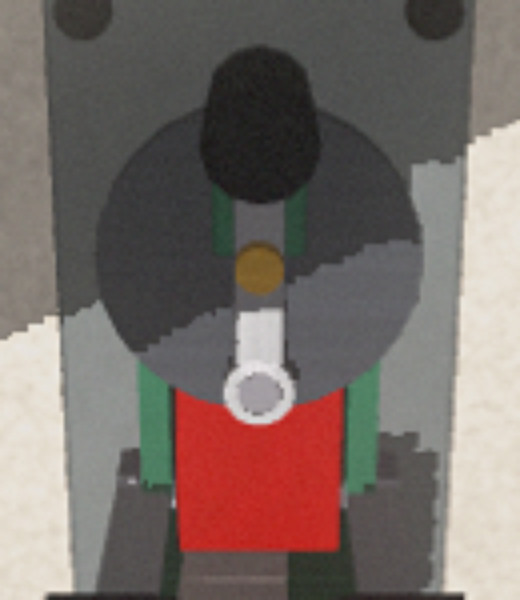

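```bash
python3 - <<'E'
from workcell import get_obs
from h import *
o=get_obs();plan(o,[.5871,.1695,.124],-9.65)
E
```

```text
shift [101.1   0.8  -2.6] rot [0.0014 0.0005 0.0006] deg 0.1
```

apply_moves([
  [[30, 1, -2.6, 0, 0, 0, 1], [60, 1, -2.6, 0, 0, 0, 1], [85, 1, -2.6, 0, 0, 0, 0.6], [97, 1, -2.6, 0, 0, 0, 0.5], [101, 1, -2.6, 0, 0, 0, 0.45], [101, 1, -2.6, 0, 0, 0, 0.38], [101, 1, -2.6, 0, 0, 0, 0.35]],
], newtons=20)

```text
time: 10.6
ee_pos: [0.5879, 0.1696, 0.1256]
tcp_rot: [107.7, 89.9, 8.2]
wrist_force: [0.6, -0.6, -0.3]
opening: 0.0299
```

```bash
python3 - <<'E'
from workcell import get_obs,cams
from h import *
o=get_obs();print(o["time"],o["ee_pos"],o["wrist_force"],o["opening"])
p=cams.camera("wrist");cv2.imwrite("pics/w6.png",p["pixels"][:,:,::-1])
E
```

```text
10.6 [0.58791958 0.16958147 0.12557536] [ 0.60818902 -0.55985815 -0.33895627] 0.02987075260683822
```

View pics/w6.png

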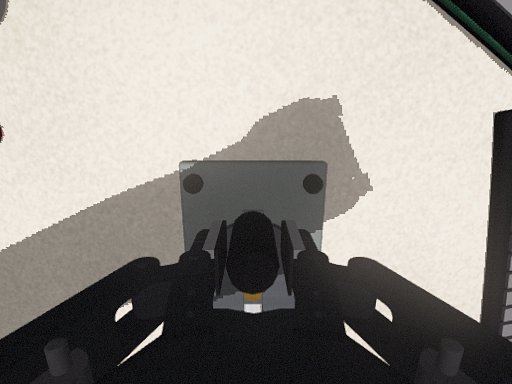

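apply_moves([
  [[0, 0, 0, 0, 0, 0, 0.3], [0, 0, 0, 0, 0, 0, 0.25], [0, 0, 0, 0, 0, 0, 0.2], [0, 0, 0, 0, 0, 0, 0.15], [0, 0, 0, 0, 0, 0, 0.15], [0, 0, 0, 0, 0, 0, 0.15]],
], newtons=80)

```text
time: 11.25
ee_pos: [0.5884, 0.1698, 0.1269]
tcp_rot: [112.3, 89.8, 12.8]
wrist_force: [-1.6, 0.0, 6.2]
opening: 0.0218
```

```bash
cat > st.py <<'E'
from workcell import get_obs
from h import *
d=np.deg2rad(80.35);y=np.array([np.cos(d),np.sin(d)]);x=np.array([y[1],-y[0]])
o=get_obs();pp=o["ee_pos"][:2]; F=o["wrist_force"]
print("t",o["time"],"disp xy mm",(pp@x*1000).round(2),(pp@y*1000).round(2),"z",o["ee_pos"][2].round(4),"F disp",(F[:2]@x).round(1),(F[:2]@y).round(1),F[2].round(1),"open",o["opening"].round(4))
R0=R.from_euler("xyz",o["tcp_rot"],degrees=True).as_matrix()
print("tool y,z in disp:",R0[:2,1]@x,R0[:2,1]@y,R0[:2,2]@x,R0[:2,2]@y)
E
python3 st.py
```

```text
Traceback (most recent call last):
  File "st.py", line 5, in <module>
    print("t",o["time"],"disp xy mm",(pp@x*1000).round(2),(pp@y*1000).round(2),"z",o["ee_pos"][2].round(4),"F disp",(F[:2]@x).round(1),(F[:2]@y).round(1),F[2].round(1),"open",o["opening"].round(4))
                                                                                                                                                                               ^^^^^^^^^^^^^^^^^^
AttributeError: 'float' object has no attribute 'round'
```

```bash
sed -i 's/o\["opening"\].round(4)/round(o["opening"],4)/' st.py; python3 st.py; for i in 1 2 ; do python3 st.py|head -1; done
```

```text
t 11.25 disp xy mm 551.61 266.0 z 0.1269 F disp -1.5 -0.3 6.2 open 0.0218
tool y,z in disp: 0.9999938560685443 0.0016717453164856915 0.001675648544344036 -0.9999977963791143
t 11.25 disp xy mm 551.61 266.0 z 0.1269 F disp -1.5 -0.3 6.2 open 0.0218
t 11.25 disp xy mm 551.61 266.0 z 0.1269 F disp -1.5 -0.3 6.2 open 0.0218
```

```bash
cat > arc.py <<'E'
import sys
from workcell import get_obs
from h import *
cx,cy,L,a0,da,n=[float(v) for v in sys.argv[1:7]]; rr=float(sys.argv[7]) if len(sys.argv)>7 else 0
d=np.deg2rad(80.35);y=np.array([np.cos(d),np.sin(d)]);x=np.array([y[1],-y[0]])
o=get_obs();p3=o["ee_pos"];F=o["wrist_force"]
px,py=p3[:2]@x*1000,p3[:2]@y*1000; fx,fy=F[:2]@x,F[:2]@y
a=np.arctan2(px-cx,py-cy); r=np.hypot(px-cx,py-cy)
print("t",o["time"],"xy",round(px,2),round(py,2),"z",p3[2].round(4),"a",round(a,3),"r",round(r,2),"Frad(on tool)",round(fx*np.sin(a)+fy*np.cos(a),1),"Ftan",round(fx*np.cos(a)-fy*np.sin(a),1),"Fz",F[2].round(1),"open",round(o["opening"],4))
R0=R.from_euler("xyz",o["tcp_rot"],degrees=True).as_matrix()
Rt=down(-9.65,R0); print("rot",R.from_matrix(R0.T@Rt).as_rotvec().round(4))
out=[]
for i in range(1,int(n)+1):
    t=a0+da*i; T=np.array([cx+(L)*np.sin(t),cy+(L)*np.cos(t)])
    W=np.array([*(T[0]*x+T[1]*y)/1000,.1265])
    s=R0.T@(W-p3)*1000; out.append([round(v,1) for v in s])
print(out)
E
python3 arc.py 550.5 208 58 0.02 0.08 6
```

```text
t 11.25 xy 551.61 266.0 z 0.1269 a 0.019 r 58.01 Frad(on tool) -0.3 Ftan -1.5 Fz 6.2 open 0.0218
rot [ 0.0017 -0.0013 -0.0031]
[[np.float64(0.4), np.float64(4.7), np.float64(0.3)], [np.float64(0.4), np.float64(9.3), np.float64(1.0)], [np.float64(0.4), np.float64(13.8), np.float64(2.0)], [np.float64(0.4), np.float64(18.2), np.float64(3.4)], [np.float64(0.4), np.float64(22.5), np.float64(5.1)], [np.float64(0.5), np.float64(26.7), np.float64(7.1)]]
```

apply_moves([
  [[0, 4, 0.2, 0, 0, 0, 0.15], [0, 9, 0.9, 0, 0, 0, 0.15], [0, 13.8, 2, 0, 0, 0, 0.15], [0, 18.2, 3.4, 0, 0, 0, 0.15], [0, 22.5, 5.1, 0, 0, 0, 0.15], [0, 26.7, 7.1, 0, 0, 0, 0.15]],
])

```text
time: 11.85
ee_pos: [0.6139, 0.1582, 0.1269]
tcp_rot: [115.5, 89.8, 16.0]
wrist_force: [-1.4, 2.0, 2.2]
opening: 0.0219
```

```bash
sed -i 's/round(v,1) for/float(round(v,1)) for/' arc.py; python3 arc.py 550.5 208 58 0.5 0.08 5
```

```text
t 11.85 xy 578.74 258.87 z 0.1269 a 0.507 r 58.19 Frad(on tool) 0.7 Ftan -2.3 Fz 2.2 open 0.0219
rot [ 0.0017 -0.0014 -0.003 ]
[[0.4, 3.5, 2.4], [0.4, 7.3, 5.1], [0.5, 10.8, 8.1], [0.5, 14.1, 11.3], [0.5, 17.2, 14.8]]
```

apply_moves([
  [[0, 3.5, 2.3, 0, 0, 0, 0.15], [0, 7.3, 5, 0, 0, 0, 0.15], [0, 10.8, 8, 0, 0, 0, 0.15], [0, 14.1, 11.2, 0, 0, 0, 0.15], [0, 17.2, 14.7, 0, 0, 0, 0.15]],
])

```text
time: 12.35
ee_pos: [0.6287, 0.1407, 0.127]
tcp_rot: [120.9, 89.8, 21.3]
wrist_force: [-1.7, 2.4, 1.7]
opening: 0.0217
```

```bash
python3 arc.py 550.5 208 58 0.9 0.08 5
```

```text
t 12.35 xy 596.21 244.13 z 0.127 a 0.902 r 58.26 Frad(on tool) -0.4 Ftan -2.9 Fz 1.7 open 0.0217
rot [ 0.0018 -0.0018 -0.003 ]
[[0.5, 2.5, 3.8], [0.5, 4.9, 7.8], [0.5, 7.0, 11.9], [0.5, 8.7, 16.2], [0.5, 10.1, 20.6]]
```

apply_moves([
  [[0, 2.6, 3.8, 0, 0, 0, 0.15], [0, 5, 7.8, 0, 0, 0, 0.15], [0, 7.1, 11.9, 0, 0, 0, 0.15], [0, 8.8, 16.2, 0, 0, 0, 0.15], [0, 10.2, 20.6, 0, 0, 0, 0.15]],
])

```text
time: 12.85
ee_pos: [0.6356, 0.1188, 0.127]
tcp_rot: [131.8, 89.8, 32.2]
wrist_force: [-0.6, 6.1, 0.9]
opening: 0.0219
```

```bash
python3 arc.py 550.5 208 58 1.3 0.08 5
```

```text
t 12.85 xy 606.67 223.7 z 0.127 a 1.298 r 58.32 Frad(on tool) 0.0 Ftan -6.2 Fz 0.9 open 0.0219
rot [ 0.0021 -0.0028 -0.0032]
[[0.5, 0.8, 4.7], [0.4, 1.5, 9.3], [0.4, 1.8, 13.9], [0.4, 1.7, 18.6], [0.4, 1.3, 23.2]]
```

Radial force stays at zero with r ≈ 58.3; carrying on with that.

apply_moves([
  [[0, 1.1, 4.7, 0, 0, 0, 0.15], [0, 1.8, 9.3, 0, 0, 0, 0.15], [0, 2.1, 13.9, 0, 0, 0, 0.15], [0, 2, 18.6, 0, 0, 0, 0.15], [0, 1.6, 23.2, 0, 0, 0, 0.15]],
])

```text
time: 13.35
ee_pos: [0.6339, 0.0966, 0.127]
tcp_rot: [143.1, 89.6, 43.6]
wrist_force: [1.4, 10.1, -0.4]
opening: 0.0222
```

```bash
python3 arc.py 550.5 208 58.3 1.7 0.08 5
```

```text
t 13.35 xy 608.71 201.46 z 0.127 a 1.683 r 58.58 Frad(on tool) -1.4 Ftan -10.1 Fz -0.4 open 0.0222
rot [ 0.003  -0.0054 -0.004 ]
[[0.5, -1.2, 5.6], [0.4, -2.4, 10.1], [0.4, -3.9, 14.5], [0.4, -5.8, 18.8], [0.3, -8.0, 22.9]]
```

apply_moves([
  [[0, -1, 5.4, 0, 0, 0, 0.15], [0, -2.4, 10, 0, 0, 0, 0.15], [0, -3.9, 14.5, 0, 0, 0, 0.15], [0, -5.8, 18.8, 0, 0, 0, 0.15], [0, -8, 22.9, 0, 0, 0, 0.15]],
])

```text
time: 13.85
ee_pos: [0.6238, 0.0766, 0.127]
tcp_rot: [141.8, 89.3, 42.4]
wrist_force: [8.4, 12.1, -2.3]
opening: 0.022
```

```bash
python3 arc.py 550.5 208 58.3 2.1 0.08 5
```

```text
t 13.85 xy 602.17 180.09 z 0.127 a 2.066 r 58.72 Frad(on tool) -0.8 Ftan -14.7 Fz -2.3 open 0.022
rot [ 0.0041 -0.009  -0.007 ]
[[0.5, -3.9, 5.4], [0.4, -6.7, 9.1], [0.4, -9.8, 12.6], [0.3, -13.2, 15.8], [0.2, -16.9, 18.7]]
```

apply_moves([
  [[0, -3.4, 5.2, 0, 0, 0, 0.15], [0, -6.4, 9, 0, 0, 0, 0.15], [0, -9.5, 12.6, 0, 0, 0, 0.15], [0, -13, 16, 0, 0, 0, 0.15], [0, -16.7, 19, 0, 0, 0, 0.15]],
])

```text
time: 14.35
ee_pos: [0.6065, 0.0615, 0.1271]
tcp_rot: [135.6, 89.0, 36.2]
wrist_force: [12.1, 9.9, -2.8]
opening: 0.0219
```

```bash
python3 arc.py 550.5 208 58.6 2.5 0.08 5
```

```text
t 14.35 xy 587.65 162.33 z 0.1271 a 2.459 r 58.87 Frad(on tool) -2.6 Ftan -15.4 Fz -2.8 open 0.0219
rot [ 0.005  -0.012  -0.0118]
[[0.5, -6.0, 3.9], [0.4, -10.0, 6.2], [0.3, -14.3, 8.2], [0.2, -18.7, 9.8], [0.2, -23.2, 11.1]]
```

apply_moves([
  [[0, -5.6, 3.6, 0, 0, 0, 0.15], [0, -9.8, 5.9, 0, 0, 0, 0.15], [0, -14.1, 7.9, 0, 0, 0, 0.15], [0, -18.6, 9.5, 0, 0, 0, 0.15], [0, -23.1, 10.8, 0, 0, 0, 0.15]],
])

```text
time: 14.85
ee_pos: [0.5839, 0.0543, 0.127]
tcp_rot: [127.8, 88.8, 28.5]
wrist_force: [8.8, 4.2, -1.9]
opening: 0.0223
```

```bash
python3 arc.py 550.5 208 58.4 2.9 0.08 5
```

```text
t 14.85 xy 566.53 151.45 z 0.127 a 2.865 r 58.77 Frad(on tool) -3.2 Ftan -9.2 Fz -1.9 open 0.0223
rot [ 0.0048 -0.0126 -0.0161]
[[0.4, -6.6, 1.1], [0.3, -11.3, 1.6], [0.2, -16.0, 1.8], [0.2, -20.6, 1.6], [0.1, -25.3, 1.0]]
```

apply_moves([
  [[0, -6.4, 0.9, 0, -0.003, -0.003, 0.15], [0, -11.2, 1.5, 0, -0.006, -0.006, 0.15], [0, -16, 1.7, 0, -0.006, -0.008, 0.15], [0, -20.6, 1.5, 0, -0.006, -0.008, 0.15], [0, -25.3, 0.9, 0, -0.006, -0.008, 0.15]],
])

```text
time: 15.35
ee_pos: [0.5586, 0.0573, 0.1269]
tcp_rot: [126.6, 89.4, 27.2]
wrist_force: [-0.3, 1.8, 4.6]
opening: 0.0221
```

```bash
python3 arc.py 550.5 208 58.4 3.3 0.08 5
```

```text
t 15.35 xy 541.08 150.11 z 0.1269 a -2.98 r 58.65 Frad(on tool) -1.6 Ftan 0.8 Fz 4.6 open 0.0221
rot [ 0.0045 -0.0064 -0.0086]
[[0.4, -4.4, -1.2], [0.3, -8.9, -2.5], [0.3, -13.2, -4.1], [0.3, -17.4, -6.1], [0.3, -21.5, -8.5]]
```

apply_moves([
  [[0, -4.4, -1.2, 0, -0.002, -0.003, 0.15], [0, -8.9, -2.5, 0, -0.004, -0.006, 0.15], [0, -13.2, -4.1, 0, -0.004, -0.006, 0.15], [0, -17.4, -6.1, 0, -0.004, -0.006, 0.15], [0, -21.5, -8.5, 0, -0.004, -0.006, 0.15]],
])

```text
time: 15.85
ee_pos: [0.5377, 0.0699, 0.1269]
tcp_rot: [161.3, 89.8, 61.9]
wrist_force: [-5.3, 6.0, 4.3]
opening: 0.022
```

```bash
python3 arc.py 550.5 208 58.4 3.7 0.08 5
```

```text
t 15.85 xy 518.41 159.07 z 0.1269 a -2.561 r 58.51 Frad(on tool) -0.8 Ftan 7.9 Fz 4.3 open 0.022
rot [ 0.0049 -0.0032 -0.0011]
[[0.4, -2.7, -2.0], [0.4, -6.3, -5.0], [0.4, -9.7, -8.2], [0.4, -12.8, -11.7], [0.4, -15.6, -15.4]]
```

apply_moves([
  [[0, -2.9, -2.2, 0, 0, 0, 0.15], [0, -6.3, -5, 0, 0, 0, 0.15], [0, -9.7, -8.2, 0, 0, 0, 0.15], [0, -12.8, -11.7, 0, 0, 0, 0.15], [0, -15.6, -15.4, 0, 0, 0, 0.15]],
])

```text
time: 16.35
ee_pos: [0.5242, 0.089, 0.1269]
tcp_rot: [179.4, 89.7, 80.1]
wrist_force: [-2.4, 7.6, 2.3]
opening: 0.0218
```

```bash
python3 arc.py 550.5 208 58.3 4.1 0.08 5
```

```text
t 16.35 xy 501.87 175.61 z 0.1269 a -2.158 r 58.43 Frad(on tool) -1.0 Ftan 7.9 Fz 2.3 open 0.0218
rot [ 0.006 -0.005 -0.   ]
[[0.4, -1.6, -2.8], [0.5, -3.8, -6.9], [0.5, -5.6, -11.2], [0.5, -7.1, -15.6], [0.5, -8.2, -20.2]]
```

apply_moves([
  [[0, -1.7, -2.9, 0, -0.002, 0, 0.15], [0, -3.8, -6.9, 0, -0.002, 0, 0.15], [0, -5.6, -11.2, 0, -0.002, 0, 0.15], [0, -7.1, -15.6, 0, -0.002, 0, 0.15], [0, -8.2, -20.2, 0, -0.002, 0, 0.15]],
])

```text
time: 16.85
ee_pos: [0.5194, 0.1111, 0.127]
tcp_rot: [175.8, 89.8, 76.5]
wrist_force: [1.0, 4.5, 0.9]
opening: 0.0218
```

```bash
python3 arc.py 550.5 208 58.3 4.5 0.08 5
```

```text
t 16.85 xy 493.41 196.6 z 0.127 a -1.768 r 58.22 Frad(on tool) -1.1 Ftan 4.4 Fz 0.9 open 0.0218
rot [ 0.0065 -0.004  -0.0003]
[[0.5, -0.7, -3.7], [0.5, -1.1, -8.4], [0.5, -1.1, -13.0], [0.5, -0.8, -17.7], [0.5, -0.0, -22.3]]
```

apply_moves([
  [[0, -0.7, -3.8, 0, 0, 0, 0.15], [0, -1, -8.4, 0, 0, 0, 0.15], [0, -1, -13, 0, 0, 0, 0.15], [0, -0.7, -17.7, 0, 0, 0, 0.15], [0, 0, -22.3, 0, 0, 0, 0.15]],
])

```text
time: 17.35
ee_pos: [0.5231, 0.1331, 0.1269]
tcp_rot: [174.9, 89.8, 75.6]
wrist_force: [0.4, 0.4, 0.1]
opening: 0.0221
```

```bash
python3 arc.py 550.5 208 58.2 4.9 0.08 9
```

```text
t 17.35 xy 493.34 218.92 z 0.1269 a -1.382 r 58.19 Frad(on tool) -0.3 Ftan 0.5 Fz 0.1 open 0.0221
rot [ 0.0063 -0.0033 -0.0003]
[[0.5, 1.1, -4.5], [0.5, 2.5, -8.9], [0.5, 4.3, -13.2], [0.5, 6.4, -17.3], [0.5, 8.9, -21.3], [0.5, 11.6, -25.0], [0.5, 14.7, -28.6], [0.6, 18.0, -31.8], [0.6, 21.5, -34.8]]
```

apply_moves([
  [[0, 1.1, -4.5, 0, 0, 0, 0.15], [0, 2.5, -8.9, 0, 0, 0, 0.15], [0, 4.3, -13.2, 0, 0, 0, 0.15], [0, 6.4, -17.3, 0, 0, 0, 0.15], [0, 8.9, -21.3, 0, 0, 0, 0.15], [0, 11.6, -25, 0, 0, 0, 0.15]],
])

```text
time: 17.95
ee_pos: [0.5387, 0.156, 0.127]
tcp_rot: [177.4, 89.8, 78.1]
wrist_force: [-0.4, -1.6, 1.2]
opening: 0.0219
```

```bash
python3 arc.py 550.5 208 58.2 5.38 0.08 11
```

```text
t 17.95 xy 504.96 244.13 z 0.127 a -0.9 r 58.13 Frad(on tool) -0.9 Ftan -1.3 Fz 1.2 open 0.0219
rot [ 0.0062 -0.0029 -0.0001]
[[0.5, 2.9, -3.4], [0.5, 6.2, -6.7], [0.5, 9.8, -9.7], [0.5, 13.6, -12.4], [0.5, 17.6, -14.7], [0.5, 21.7, -16.8], [0.5, 26.1, -18.5], [0.5, 30.5, -19.9], [0.5, 35.1, -20.9], [0.5, 39.7, -21.5], [0.5, 44.3, -21.8]]
```

apply_moves([
  [[0, 2.9, -3.4, 0, 0, 0, 0.15], [0, 6.2, -6.7, 0, 0, 0, 0.15], [0, 9.8, -9.7, 0, 0, 0, 0.15], [0, 13.6, -12.4, 0, 0, 0, 0.15], [0, 17.6, -14.7, 0, 0, 0, 0.15], [0, 21.7, -16.8, 0, 0, 0, 0.15], [0, 26.1, -18.5, 0, 0, 0, 0.15], [0, 30.5, -19.9, 0, 0, 0, 0.15], [0, 35.1, -20.9, 0, 0, 0, 0.15], [0, 39.7, -21.6, 0, 0, 0, 0.15], [0, 44.3, -21.8, 0, 0, 0, 0.15], [0, 44.3, -21.8, 0, 0, 0, 0.15]],
])

```text
time: 19.15
ee_pos: [0.5868, 0.1703, 0.127]
tcp_rot: [164.5, 89.8, 65.2]
wrist_force: [0.8, -1.4, -0.1]
opening: 0.0221
```

```bash
python3 - <<'E'
from workcell import cams
from h import *
for n in ["top","scene"]:
    p=cams.camera(n); save(p,n+"2.npz"); im=p["pixels"][:,:,::-1]
    c=im[140:230,190:340] if n=="top" else im[165:285,170:340]
    cv2.imwrite(f"pics/{n}_m.png",cv2.resize(c,None,fx=4.5,fy=4.5,interpolation=cv2.INTER_CUBIC))
p=np.load("top2.npz");P=cloud(p)
d=np.deg2rad(80.35);y=np.array([np.cos(d),np.sin(d)]);x=np.array([y[1],-y[0]])
b=P[...,:2]@y;a=P[...,:2]@x
for nm,lo,hi in(("out",-.11,.04),("mag",.05,.1)):
    m=(a>.505)&(a<.597)&(b>lo)&(b<hi)&(P[...,2]>.055)&(P[...,2]<.13); print(nm,m.sum(),np.percentile(P[m][:,2],[5,50,95]) if m.sum() else "", np.percentile(b[m],[2,98]) if m.sum() else "",np.percentile(a[m],[2,98]) if m.sum() else "")
E
python3 arc.py 550.5 208 58.2 6.283 0.08 5
```

```text
out 370 [0.0616403  0.06539306 0.06985892] [-0.00888764  0.03790699] [0.51104796 0.58902158]
mag 437 [0.0620807  0.06600061 0.10042313] [0.05404507 0.09797571] [0.50636724 0.59520813]
t 19.25 xy 549.75 266.25 z 0.127 a -0.013 r 58.26 Frad(on tool) -2.0 Ftan 0.8 Fz -0.4 open 0.0219
rot [ 0.0059 -0.003  -0.0011]
[[0.5, 5.4, 0.3], [0.5, 10.0, 0.9], [0.5, 14.6, 1.8], [0.5, 19.0, 3.1], [0.5, 23.4, 4.8]]
```

View pics/top_m.png

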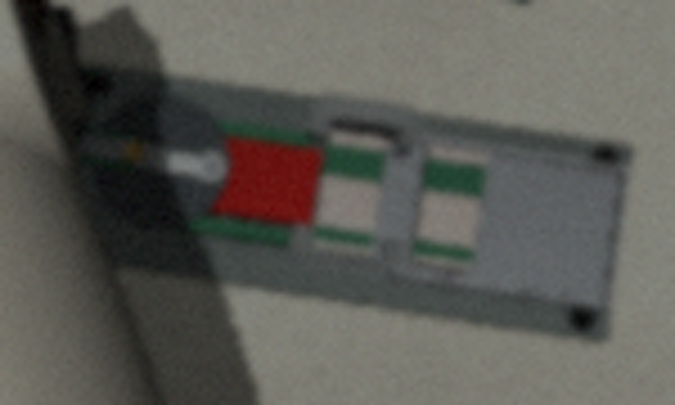

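View pics/scene_m.png

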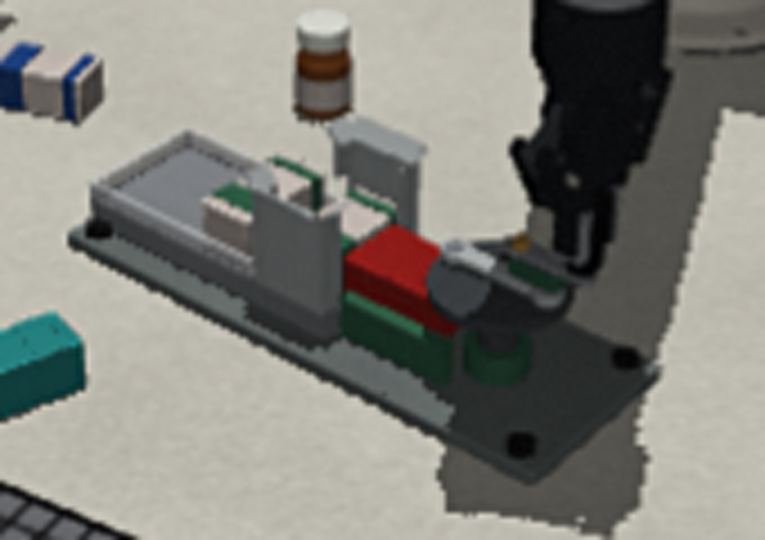

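```bash
python3 arc.py 550.7 207.8 58.3 0.0 0.08 11
```

```text
t 19.25 xy 549.75 266.25 z 0.127 a -0.016 r 58.46 Frad(on tool) -2.0 Ftan 0.8 Fz -0.4 open 0.0219
rot [ 0.0059 -0.003  -0.0011]
[[0.5, 5.6, 0.4], [0.5, 10.2, 1.0], [0.5, 14.8, 1.9], [0.5, 19.3, 3.2], [0.5, 23.6, 4.9], [0.5, 27.8, 6.9], [0.5, 31.9, 9.2], [0.5, 35.7, 11.9], [0.5, 39.3, 14.9], [0.5, 42.7, 18.1], [0.5, 45.8, 21.6]]
```

apply_moves([
  [[0, 5.4, 0.3, 0, 0, 0, 0.15], [0, 10.2, 1, 0, 0, 0, 0.15], [0, 14.8, 1.9, 0, 0, 0, 0.15], [0, 19.3, 3.2, 0, 0, 0, 0.15], [0, 23.6, 4.9, 0, 0, 0, 0.15], [0, 27.8, 6.9, 0, 0, 0, 0.15], [0, 31.9, 9.2, 0, 0, 0, 0.15], [0, 35.7, 11.9, 0, 0, 0, 0.15], [0, 39.3, 14.9, 0, 0, 0, 0.15], [0, 42.7, 18.1, 0, 0, 0, 0.15], [0, 45.8, 21.6, 0, 0, 0, 0.15]],
])

```text
time: 20.35
ee_pos: [0.6285, 0.1415, 0.127]
tcp_rot: [160.7, 89.8, 61.4]
wrist_force: [-2.2, 3.1, 0.8]
opening: 0.0221
```

```bash
python3 arc.py 550.7 207.8 58.3 0.88 0.08 8
```

```text
t 20.35 xy 595.92 244.82 z 0.127 a 0.885 r 58.44 Frad(on tool) -0.4 Ftan -3.8 Fz 0.8 open 0.0221
rot [ 0.0061 -0.0033 -0.0012]
[[0.5, 2.5, 3.6], [0.5, 5.0, 7.5], [0.5, 7.2, 11.7], [0.5, 9.0, 15.9], [0.5, 10.5, 20.4], [0.4, 11.6, 24.9], [0.4, 12.4, 29.5], [0.4, 12.8, 34.1]]
```

apply_moves([
  [[0, 2.5, 3.6, 0, 0, 0, 0.15], [0, 5, 7.5, 0, 0, 0, 0.15], [0, 7.2, 11.7, 0, 0, 0, 0.15], [0, 9, 15.9, 0, 0, 0, 0.15], [0, 10.5, 20.4, 0, 0, 0, 0.15], [0, 11.6, 24.9, 0, 0, 0, 0.15], [0, 12.4, 29.5, 0, 0, 0, 0.15]],
])

```text
time: 21.05
ee_pos: [0.6362, 0.1106, 0.127]
tcp_rot: [163.8, 89.7, 64.5]
wrist_force: [-1.6, 7.8, -0.2]
opening: 0.0221
```

```bash
python3 arc.py 550.7 207.8 58.3 1.44 0.08 6
```

```text
t 21.05 xy 608.69 215.73 z 0.127 a 1.435 r 58.53 Frad(on tool) -1.9 Ftan -7.8 Fz -0.2 open 0.0221
rot [ 0.0065 -0.0048 -0.0014]
[[0.5, 0.2, 5.0], [0.4, 0.2, 9.6], [0.4, -0.1, 14.3], [0.4, -0.9, 18.9], [0.4, -1.9, 23.4], [0.4, -3.4, 27.9]]
```

apply_moves([
  [[0, 0.2, 5, 0, -0.002, 0, 0.15], [0, 0.2, 9.6, 0, -0.004, 0, 0.15], [0, -0.2, 14.3, 0, -0.005, -0.001, 0.15], [0, -0.9, 18.9, 0, -0.006, -0.002, 0.15], [0, -2, 23.4, 0, -0.006, -0.003, 0.15], [0, -3.4, 27.9, 0, -0.006, -0.003, 0.15]],
])

```text
time: 21.65
ee_pos: [0.6295, 0.085, 0.127]
tcp_rot: [171.3, 89.9, 72.1]
wrist_force: [4.9, 12.2, -0.8]
opening: 0.0218
```

```bash
python3 arc.py 550.7 207.8 58.3 1.92 0.08 6
```

```text
t 21.65 xy 606.35 189.35 z 0.127 a 1.891 r 58.63 Frad(on tool) -1.4 Ftan -13.1 Fz -0.8 open 0.0218
rot [ 0.0077 -0.0023 -0.0003]
[[0.5, -2.7, 5.8], [0.5, -4.8, 9.9], [0.5, -7.3, 13.9], [0.5, -10.1, 17.6], [0.5, -13.1, 21.2], [0.5, -16.5, 24.4]]
```

apply_moves([
  [[0, -2.5, 5.6, 0, -0.001, -0.001, 0.15], [0, -4.7, 9.8, 0, -0.002, -0.002, 0.15], [0, -7.2, 13.8, 0, -0.003, -0.003, 0.15], [0, -10, 17.5, 0, -0.004, -0.004, 0.15], [0, -13, 21.1, 0, -0.004, -0.004, 0.15]],
])

```text
time: 22.15
ee_pos: [0.6155, 0.0676, 0.1271]
tcp_rot: [165.6, 89.9, 66.5]
wrist_force: [11.5, 12.5, -5.0]
opening: 0.0221
```

```bash
python3 arc.py 550.7 207.8 58.3 2.32 0.08 6
```

```text
t 22.15 xy 595.45 169.83 z 0.1271 a 2.274 r 58.69 Frad(on tool) -2.2 Ftan -16.9 Fz -5.0 open 0.0221
rot [ 0.0088 -0.0021 -0.0005]
[[0.6, -5.4, 5.0], [0.6, -9.0, 8.0], [0.6, -12.8, 10.6], [0.6, -16.8, 13.0], [0.6, -21.0, 15.0], [0.6, -25.4, 16.7]]
```

apply_moves([
  [[0, -5, 4.7, 0, -0.001, -0.001, 0.15], [0, -8.8, 7.8, 0, -0.002, -0.002, 0.15], [0, -12.6, 10.4, 0, -0.003, -0.003, 0.15], [0, -16.7, 12.8, 0, -0.004, -0.004, 0.15], [0, -21, 14.8, 0, -0.004, -0.004, 0.15]],
])

```text
time: 22.65
ee_pos: [0.5949, 0.0565, 0.1271]
tcp_rot: [81.2, 89.9, -18.0]
wrist_force: [11.1, 5.6, -5.8]
opening: 0.0223
```

```bash
python3 arc.py 550.7 207.8 58.3 2.72 0.08 6
```

```text
t 22.65 xy 576.97 155.45 z 0.1271 a 2.676 r 58.57 Frad(on tool) -2.1 Ftan -12.2 Fz -5.8 open 0.0223
rot [ 0.009   0.0002 -0.0016]
[[0.6, -6.8, 2.5], [0.6, -11.2, 3.9], [0.6, -15.8, 4.9], [0.6, -20.4, 5.5], [0.6, -25.1, 5.7], [0.6, -29.7, 5.6]]
```

apply_moves([
  [[0.2, -6.4, 2.3, 0, 0, -0.001, 0.15], [0.2, -11.1, 3.8, 0, 0, -0.002, 0.15], [0.2, -15.8, 4.8, 0, 0, -0.002, 0.15], [0.2, -20.4, 5.4, 0, 0, -0.002, 0.15], [0.2, -25.1, 5.6, 0, 0, -0.002, 0.15]],
])

```text
time: 23.15
ee_pos: [0.5703, 0.0544, 0.127]
tcp_rot: [77.0, 89.9, -22.2]
wrist_force: [4.0, 2.0, -2.0]
opening: 0.0217
```

```bash
python3 arc.py 550.7 207.8 58.3 3.12 0.08 6
```

```text
t 23.15 xy 553.12 149.21 z 0.127 a 3.1 r 58.64 Frad(on tool) -2.5 Ftan -3.7 Fz -2.0 open 0.0217
rot [ 0.0085  0.0005 -0.0023]
[[0.5, -5.8, -0.4], [0.5, -10.5, -0.9], [0.5, -15.0, -1.8], [0.5, -19.5, -3.0], [0.5, -23.9, -4.6], [0.4, -28.2, -6.5]]
```

apply_moves([
  [[0, -5.6, -0.4, 0, 0, -0.001, 0.15], [0, -10.4, -1, 0, 0, -0.002, 0.15], [0, -15, -1.9, 0, 0, -0.002, 0.15], [0, -19.5, -3.1, 0, 0, -0.002, 0.15], [0, -23.9, -4.7, 0, 0, -0.002, 0.15], [0, -28.1, -6.6, 0, 0, -0.002, 0.15]],
])

```text
time: 23.75
ee_pos: [0.5426, 0.0658, 0.1269]
tcp_rot: [-81.0, 89.9, 179.9]
wrist_force: [-5.5, 4.7, 2.1]
opening: 0.0221
```

```bash
python3 arc.py 550.7 207.8 58.3 3.6 0.08 6
```

```text
t 23.75 xy 523.85 155.86 z 0.1269 a -2.664 r 58.47 Frad(on tool) -0.4 Ftan 7.2 Fz 2.1 open 0.0221
rot [0.0087 0.0002 0.0011]
[[0.4, -3.0, -1.9], [0.4, -6.9, -4.5], [0.4, -10.6, -7.4], [0.4, -14.0, -10.6], [0.4, -17.1, -14.0], [0.4, -20.0, -17.7]]
```

apply_moves([
  [[0, -3.1, -2, 0, 0, 0, 0.15], [0, -6.9, -4.5, 0, 0, 0, 0.15], [0, -10.6, -7.4, 0, 0, 0, 0.15], [0, -14, -10.6, 0, 0, 0, 0.15], [0, -17.1, -14, 0, 0, 0, 0.15], [0, -20, -17.7, 0, 0, 0, 0.15]],
])

```text
time: 24.35
ee_pos: [0.5248, 0.0878, 0.127]
tcp_rot: [-126.1, 89.8, 134.8]
wrist_force: [-3.7, 8.5, -0.5]
opening: 0.0221
```

```bash
python3 arc.py 550.7 207.8 58.3 4.08 0.08 7
```

```text
t 24.35 xy 502.65 174.54 z 0.127 a -2.176 r 58.44 Frad(on tool) -0.2 Ftan 9.3 Fz -0.5 open 0.0221
rot [ 0.0097 -0.0017  0.0024]
[[0.5, -1.5, -2.7], [0.5, -3.8, -6.8], [0.5, -5.7, -11.0], [0.5, -7.3, -15.4], [0.5, -8.5, -19.9], [0.5, -9.3, -24.5], [0.5, -9.8, -29.1]]
```

apply_moves([
  [[0, -1.6, -2.8, 0, 0, 0, 0.15], [0, -3.8, -6.8, 0, 0, 0, 0.15], [0, -5.7, -11, 0, 0, 0, 0.15], [0, -7.3, -15.4, 0, 0, 0, 0.15], [0, -8.5, -19.9, 0, 0, 0, 0.15], [0, -9.3, -24.5, 0, 0, 0, 0.15], [0, -9.8, -29.1, 0, 0, 0, 0.15]],
])

```text
time: 25.05
ee_pos: [0.5197, 0.1187, 0.127]
tcp_rot: [-133.9, 89.8, 127.0]
wrist_force: [0.4, 3.9, -1.6]
opening: 0.0221
```

```bash
python3 arc.py 550.7 207.8 58.3 4.64 0.08 8
```

```text
t 25.05 xy 492.44 204.09 z 0.127 a -1.634 r 58.37 Frad(on tool) -0.0 Ftan 3.9 Fz -1.6 open 0.0221
rot [ 0.01   -0.002   0.0021]
[[0.5, 0.0, -4.1], [0.5, 0.3, -8.8], [0.5, 0.9, -13.4], [0.5, 1.9, -18.0], [0.5, 3.3, -22.4], [0.5, 5.0, -26.8], [0.6, 7.1, -30.9], [0.6, 9.5, -35.0]]
```

apply_moves([
  [[0, 0, -4.1, 0, 0, 0, 0.15], [0, 0.3, -8.8, 0, 0, 0, 0.15], [0, 0.9, -13.4, 0, 0, 0, 0.15], [0, 1.9, -18, 0, 0, 0, 0.15], [0, 3.3, -22.4, 0, 0, 0, 0.15], [0, 5, -26.8, 0, 0, 0, 0.15], [0, 7.1, -30.9, 0, 0, 0, 0.15], [0, 9.5, -35, 0, 0, 0, 0.15]],
])

```text
time: 25.85
ee_pos: [0.5347, 0.1519, 0.127]
tcp_rot: [-124.3, 89.8, 136.6]
wrist_force: [-1.9, -0.4, -0.6]
opening: 0.0218
```

```bash
python3 arc.py 550.7 207.8 58.3 5.28 0.08 13
```

```text
t 25.85 xy 501.69 239.36 z 0.127 a -0.999 r 58.29 Frad(on tool) 1.1 Ftan -1.5 Fz -0.6 open 0.0218
rot [ 0.0099 -0.0017  0.0025]
[[0.5, 2.6, -3.6], [0.5, 5.6, -7.2], [0.5, 8.8, -10.5], [0.5, 12.3, -13.5], [0.5, 16.1, -16.3], [0.4, 20.1, -18.7], [0.4, 24.2, -20.9], [0.4, 28.5, -22.7], [0.4, 33.0, -24.1], [0.4, 37.5, -25.2], [0.4, 42.1, -25.9], [0.4, 46.8, -26.2], [0.4, 51.4, -26.2]]
```

apply_moves([
  [[0, 2.6, -3.6, 0, 0, 0, 0.15], [0, 5.6, -7.2, 0, 0, 0, 0.15], [0, 8.8, -10.5, 0, 0, 0, 0.15], [0, 12.3, -13.5, 0, 0, 0, 0.15], [0, 16.1, -16.3, 0, 0, 0, 0.15], [0, 20.1, -18.7, 0, 0, 0, 0.15], [0, 24.2, -20.9, 0, 0, 0, 0.15], [0, 28.5, -22.7, 0, 0, 0, 0.15], [0, 33, -24.1, 0, 0, 0, 0.15], [0, 37.5, -25.2, 0, 0, 0, 0.15], [0, 42.1, -25.9, 0, 0, 0, 0.15], [0, 46, -26.2, 0, 0, 0, 0.15], [0, 49, -26.2, 0, 0, 0, 0.15], [0, 49.5, -26.2, 0, 0, 0, 0.15], [0, 49.5, -26.2, 0, 0, 0, 0.15]],
])

```text
time: 27.35
ee_pos: [0.5881, 0.1699, 0.127]
tcp_rot: [-138.1, 89.9, 122.8]
wrist_force: [0.0, 0.6, 0.1]
opening: 0.0223
```

```bash
python3 arc.py 550.7 207.8 58.3 0 0.08 1
```

```text
t 27.35 xy 551.29 266.12 z 0.127 a 0.01 r 58.32 Frad(on tool) 0.6 Ftan -0.1 Fz 0.1 open 0.0223
rot [ 0.0098 -0.0019  0.0017]
[[0.5, 4.1, 0.2]]
```

Parked, with no force on the knob. Let go by opening, then retreat straight up.

apply_moves([
  [[0, 0, 0, 0, 0, 0, 0.2], [0, 0, 0, 0, 0, 0, 0.35], [0, 0, 0, 0, 0, 0, 0.6], [0, 0, 0, 0, 0, 0, 0.8], [0, 0, 0, 0, 0, 0, 0.8], [-25, 0, 0, 0, 0, 0, 0.8], [-65, 0, 0, 0, 0, 0, 0.8], [-105, 0, 0, 0, 0, 0, 0.8], [-120, 0, 60, 0, 0, 0, 1], [-120, 0, 60, 0, 0, 0, 1], [-120, 0, 60, 0, 0, 0, 1]],
], newtons=20)

```text
time: 28.45
ee_pos: [0.5789, 0.109, 0.2478]
tcp_rot: [-174.8, 89.9, 86.0]
wrist_force: [-0.0, 0.8, 0.4]
opening: 0.0849
```

```bash
python3 - <<'E'
from workcell import cams,get_obs
from h import *
d=np.deg2rad(80.35);y=np.array([np.cos(d),np.sin(d)]);x=np.array([y[1],-y[0]])
for n in ["top","wrist"]:
    p=cams.camera(n); save(p,n+"3.npz"); im=p["pixels"][:,:,::-1]
    c=cv2.resize(im[140:230,190:400],None,fx=3.8,fy=3.8,interpolation=cv2.INTER_CUBIC) if n=="top" else im
    cv2.imwrite(f"pics/{n}_e.png",c)
    P=cloud(p); b=P[...,:2]@y;a=P[...,:2]@x
    for nm,lo,hi,z0,z1 in(("bed",-.11,.045,.055,.08),("mag",.05,.1,.025,.08),("knob",.2,.3,.155,.17)):
        m=(a>.5)&(a<.6)&(b>lo)&(b<hi)&(P[...,2]>z0)&(P[...,2]<z1)
        if m.sum(): print(n,nm,m.sum(),"z",np.percentile(P[m][:,2],[5,50,95]).round(4),"y",np.percentile(b[m],[2,98]).round(4),"x",np.percentile(a[m],[2,98]).round(4))
o=get_obs();print(o["time"],o["ee_pos"],o["wrist_force"])
E
```

```text
top bed 708 z [0.0618 0.0655 0.0688] y [-0.048   0.0291] x [0.5113 0.5884]
top mag 447 z [0.0263 0.0297 0.0509] y [0.0511 0.0988] x [0.5149 0.5946]
wrist bed 862 z [0.0571 0.0656 0.0667] y [0.0097 0.0325] x [0.5196 0.5829]
wrist mag 1416 z [0.0288 0.0301 0.0757] y [0.0506 0.0879] x [0.507  0.5955]
wrist knob 654 z [0.1595 0.1638 0.1652] y [0.2565 0.2767] x [0.5413 0.5621]
28.55 [0.57874594 0.11055548 0.24623775] [ 0.31907017 -0.05852957  0.75644737]
```

View pics/top_e.png

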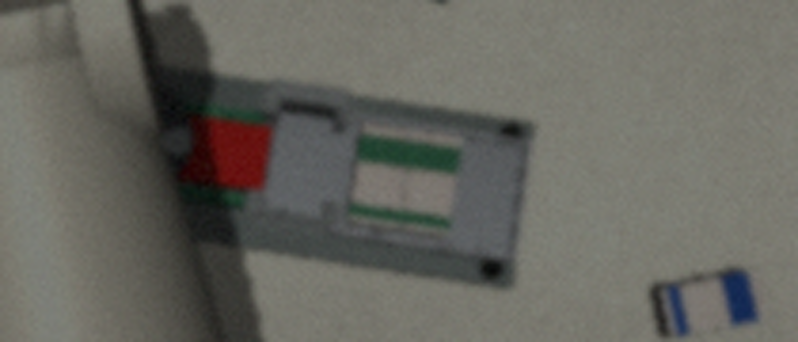

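View pics/wrist_e.png

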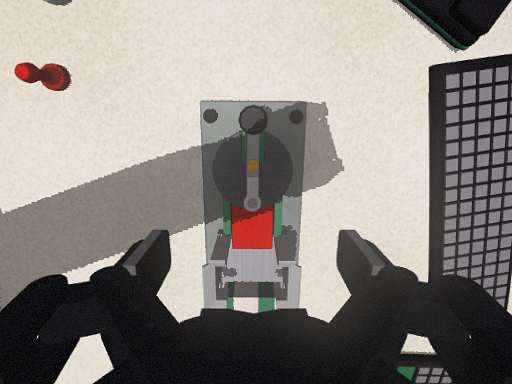

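```bash
python3 -c "
from workcell import bot
print(bot.job_done())"
```

```text
the job is handed in; nothing more can be done
None
```

The green-banded carton is loaded, the crank has made two full clockwise turns, and both cartons are out on the bed. I handed the job in at 28.6 s; it reports no verdict.

- **Loading:** I laid the carton flat on top of the one already in the magazine. A close look showed it centred to about 1 mm.
- **Cranking:** I wound at about 0.8 rad/s, keeping hold of the knob throughout. The arm length came out at about 58.3 mm. The force along the arm, read between short moves, stayed within about 3.2 N, and the heavy point read about 17 N.
- **After one turn:** the top camera showed the first carton out on the bed and the second down on the magazine floor.
- **Last checks:** both cartons lie flat in a row on the bed, about 65 and 105 mm from the magazine's centre, and the magazine is empty. The crank stands within about 0.02 rad of park, and the gripper is open and clear of everything.

Two checks disagreed. My first camera estimates of the arm length ranged from 56 to 59.5 mm, which touch settled. The gripper read 22 mm on the 24 mm knob, but the grip did not slip noticeably. I did not measure the bystander items again at the end. The final pictures show the blue carton and the stamp unmoved, and nothing was felt in contact with any of them.

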